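# Load a circuit board in the solder carrier and swing its hold-down bar home

### The job

Load the circuit board into the solder carrier: lower it gently into the pocket, terminal strip on the same side as the hold-down bar, until it lies flat on the ledge all round. Then push the free end of the open hold-down bar round its pin, over the terminal strip and into the sprung catch, right up to the rubber-tipped stop screw, whose setting differs from carrier to carrier; the catch drags a little before that, so press on until the bar is firmly against the stop, with about 10 N on the knob, but do not force it: the stop must not take more than 15 N. Leave the bar resting snugly against its stop, the board seated, and the other things on the bench as they are.

Things in the scene. Friction and masses are not known exactly. Their poses are not given: they have to be found in the camera images.
- carrier: Fixed solder carrier: dark plate 250 mm (x) by 150 mm (y), top face 13 mm above the bench; origin under its centre. Axes: x along its long side and along the closed bar, from the pin to the catch; y across, away from the side where the bar swings out; z up. Round the closed bar nothing on it stands higher than 36 mm, but for the knob and the transformer. Yaw within 0.3 rad of the world.
- pocket (a point): Middle of the carrier's pocket, on the ledge 8 mm above the bench where the board's underside rests; axes as the carrier's. Pocket 113 mm (x) by 83 mm (y), square-edged, 5 mm deep, an open window within the ledge. Board seated: the transformer's centre is at (0, 8, 17) mm from here, within the 1.5 mm of play on each side, and the board's axes point as these.
- board: Loose circuit board: blue plate 110 mm (x) by 80 mm (y) by 2.2 mm, about 0.16 kg; origin under its centre. A grey terminal strip, 92 mm long, 10 mm wide, 9.8 mm tall, runs along its -y edge; a black transformer stands behind it; the other parts are low. Starts flat on the bench, yaw within 0.5 rad of the world.
- transformer (a point): Centre of the black potted transformer on the board, the block to grasp: 34 mm (x) by 28 mm (y), 30 mm tall. It is at (0, 8, 17) mm in the board's frame, 15 mm above the board's top face; axes as the board's. Grasped across x there is free room beside it.
- pin (a point): Fixed pin on which the hold-down bar turns, at mid-thickness of the bar, 26 mm above the bench, at (-95, -32) mm in x, y from the pocket's middle; axes as the carrier's.
- bar_knob (a point): Centre of the black push knob upright on the hold-down bar near its free end, 165 mm from the pin: cylinder, 14 mm diameter, from 30 to 60 mm above the bench. Axes are the bar's: x from pin to free end, y the way it is pushed to close. The bar is an aluminium flat 16 mm wide, 8 mm thick (22 to 30 mm above the bench), its round end 198 mm from the pin.
- bar (a joint): Angle of the hold-down bar, rad: 0 parallel to the carrier's x, growing as the free end swings out to -y (clockwise from above); starts at 0.6 to 1.1. The stiff pin takes about 1.2 N at the knob and the bar stays where it is left. From about 0.12 rad on, the catch's leaf drags on it: 3 to 7 N in all at the knob. It meets the stop between -0.04 and 0.04, to be felt: there the force climbs steadily, the buffer giving about 1 mm for 8 N.
- catch (a point): Middle of the sprung steel leaf in the catch, against which the bar's round end rubs when closed, 26 mm above the bench; axes as the carrier's. The leaf gives way in +x only; its lead-in slopes out on the -y side. The catch post behind it is 34 mm high.
- stop: Fixed stop on the carrier: steel block 28 mm wide (x), top 33 mm above the bench, with an adjusting screw through it, 26 mm above the bench, that points to -y at the bar and ends in a stiff rubber buffer, 13 mm diameter. The buffer's end stands anywhere within 6 mm either side of this origin in y, as the screw was last set: the bar's side face meets it there, 177 mm from the pin. Axes as the carrier's.
- solder_reel: Bystander, loose: reel of solder standing on its flange, 54 mm diameter, 42 mm tall; origin under its centre.
- flux_bottle: Bystander, loose: small upright bottle, 40 mm diameter, 85 mm tall; origin under its centre.
- parts_case: Bystander, loose: flat closed parts case 90 by 130 mm (x, y), 26 mm tall; origin under its centre.
- screwdriver: Bystander, loose: screwdriver lying on the bench, 170 mm long along its x; origin under its middle.
Not all that is in view belongs to the job. Leave any purple or yellow look-alike of the board alone.

How it is judged:
By the outcome, as a careful person would: the job done as asked, in the order asked, and still so for the second after the job is handed in, with the robot touching nothing.
It also fails if it takes over 67 s, if anything falls off the work surface, if the arm or the gripper's body presses on something with over 40 N, if the wrist force passes 120 N, or if a joint passes its speed limit or range.

### The arm

A 6-joint arm with a two-finger parallel gripper is mounted at the origin on the work surface. World frame = base frame: x ahead of the robot, y to its left, z up, the work surface at z = 0. Lengths are in m, angles in rad, forces in N, time in s.
With the tool pointing down it reaches from about 0.3 to 0.75 m from the base axis. Payload 8.5 kg.
Tool frame: the origin (TCP) lies midway between the tips of the shut fingers; the grasp point (between the pads) lies 19 mm behind it; x points along the fingers, z is the direction in which the jaws open and shut, and the axes are right-handed (so a half turn about x gives the same grasp; the last joint's range is limited). The gripper opens to 88 mm and grips with 3 to 60 N. Pads are 18 mm wide; open, the fingers measure 123 mm over their backs; the gripper's body (75 mm by 187 mm) begins 45 mm behind the grasp point.
Start: joints at [-1.365, 0.381, 1.297, -0, 1.464, -0.215], TCP at [0.225, -0.502, 0.239] pointing down, gripper open.
Joint ranges: [-3.11, 3.11], [-0.89, 2.33], [0.22, 2.48], [-1.42, 4.56], [0.17, 2.85], [-2.88, 2.88]. Speed limits (rad/s): [2.39, 2.39, 3.14, 3.14, 3.14, 3.14].

### API

Orientations are given as [roll, pitch, yaw] about the fixed x, y, z axes, in that order (R = Rz(yaw) Ry(pitch) Rx(roll)).
In Python, from station import arm gives the robot as it stands.
- The arm moves only by the tool step_arm, never from a script. Its argument "increments" is a list of rows, each a list of 7 numbers: the opening, from 0 (shut) to 1 (fully open), then the shift along the tool's x, y, z normalised to -1 to 1, where 1 is 0.04 m, then the turn, a rotation vector about the tool's x, y, z normalised to -1 to 1, where 1 is 0.1 rad. A call has 1 to 20 rows; each row shifts and turns the commanded pose from where the row before left it, along the tool's axes as they then stand; what a row does not reach is not made up. A row lasts 1/12 s, in which the tool goes at most 41.7 mm and 7.16 degrees, less where a joint would pass 70% of its speed; a pose out of reach is approached as far as the arm can. A call with a number of a shift or a turn outside -1 to 1 is refused whole. A call with a gripper value outside its range is refused whole. The fingers move at their own pace and stop on an object; "force" is the grip in N (left out, the last holds). Time passes only in rows, so rows that do not move let the fingers close. It gives the time, the measured TCP pose, the force and the opening at its end, in the units of the state.
- arm.read_state(): the state, without advancing time (a new reading comes with each control period).
- arm.capture(name): name is "scene" or "top"; returns the picture (384x512x3 uint8, red, green, blue); there is no depth.
- arm.camera_params(name): a dict with "intrinsics" (3x3 intrinsics, pixels), "D" ([k1, k2, p1, p2, k3] as OpenCV has them; the pictures are not rectified), "origin" and "rotation" of the camera in the world. Camera axes: x right, y up, looking along -z (the intrinsics and any distortion apply to the point x, -y, -z); pixel columns grow to the right and rows downward; lengths in m; the calibration is good to about 2 mm. A picture is of the moment at which its call begins. camera_params takes no time and is no camera call.
- arm.close_job(): hands the job in, once; it reports no verdict.
Trained networks look in the newest picture that a camera, given by its name, has taken for a name from the list of things; names that differ only in an ending like _2 or _b are one class to them, and where a whole thing is asked for, a point or a joint stands for the part that bears it (a point fixed in the world has none). Each returns a list of dicts, best first, with "conf" (0 to 1); they miss things now and then, are a little off and sometimes report something else, mostly with a low value. They report only what shows in the picture. A call takes as long as a camera call. They do not tell look-alikes from the thing itself.
- arm.silhouettes(label, camera): "mask" (384x512 bool, what is visible of it) and "at" ([column, row] in pixels, amid what is visible of it).
The state is a dict: "clock": time; "joint_pos": joint angles; "joint_vel": joint speeds; "joint_torque": joint torques, N m; "position": TCP position; "orientation": TCP orientation; "ft_force": force on the tool from outside, world axes, zero at the start; "torque": the same for the moment, N m; "opening": finger opening in m.
Only numpy, scipy, OpenCV 4.12 (cv2) and the standard library are available. Lean on these libraries where they do the work, as an engineer would, in place of code of your own. Each camera call takes 0.05 s, during which the arm holds its last target.

## Working session

There is one attempt and no reset: what is moved stays moved. The work goes in short steps, Python scripts to look and compute and a tool call to move; the robot and the scene stay as the last step left them, time stands still between calls to the robot, and variables do not carry over. Pictures are saved under pics/ and viewed, and the job is handed in when it is done.

Besides the shell and the picture viewer there is one more tool, called after ">>>" as name(argument=value, ...) on one line, values as JSON. step_arm: Moves the arm, as the interface text tells. Scaled input: -1 to 1 covers 0.04 m each way for a shift and 0.1 rad each way for a turn. Its arguments: {"type":"object","properties":{"increments":{"type":"array","items":{"type":"array","items":{"type":"number","minimum":-1,"maximum":1}}},"force":{"type":"number"}},"required":["increments"]}

```bash
mkdir -p pics; ls
python3 - <<'E'
from station import arm
import cv2
for n in ("scene","top"):
    im=arm.capture(n); cv2.imwrite(f"pics/{n}0.png",cv2.cvtColor(im,cv2.COLOR_RGB2BGR))
    print(n,arm.camera_params(n))
s=arm.read_state(); print(s)
E
```

```text
pics
scene {'intrinsics': array([[357.4285435 ,   0.        , 251.79073514],
       [  0.        , 357.4285435 , 184.17859993],
       [  0.        ,   0.        ,   1.        ]]), 'D': array([0.01546808, 0.        , 0.        , 0.        , 0.        ]), 'origin': array([0.93641865, 0.61369926, 0.79088343]), 'rotation': array([6.95652144e-01, 8.98695773e-04, 2.41515683e+00])}
top {'intrinsics': array([[384.00637782,   0.        , 257.32457805],
       [  0.        , 384.00637782, 190.08616848],
       [  0.        ,   0.        ,   1.        ]]), 'D': array([-0.11663881,  0.        ,  0.        ,  0.        ,  0.        ]), 'origin': array([0.48036839, 0.16185287, 0.92936733]), 'rotation': array([ 0.06780153, -0.00584796, -1.57743719])}
{'clock': 0.1, 'joint_pos': array([-1.36529549e+00,  3.81098506e-01,  1.29812530e+00, -3.82950315e-06,
        1.46357399e+00, -2.15314532e-01]), 'joint_vel': array([ 0.00098141, -0.00203516, -0.00165687,  0.00011618, -0.00148499,
        0.00074042]), 'joint_torque': array([ 3.42249325e-03, -4.38656723e+01, -2.24911362e+01,  7.14158616e-02,
        3.42052232e-02, -8.60203454e-05]), 'position': array([ 0.22461817, -0.50178465,  0.2382358 ]), 'orientation': array([2.92943709, 1.56959118, 1.77945654]), 'ft_force': array([-0.29920107, -0.79070716,  0.45224267]), 'torque': array([-0.01636064, -0.01759431,  0.02199771]), 'opening': 0.08814453182431971}
```

View pics/scene0.png

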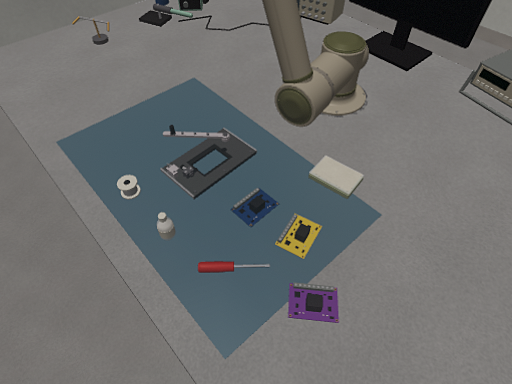

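View pics/top0.png

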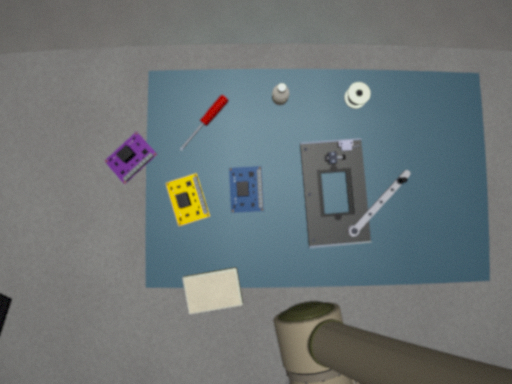

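The top view shows the blue board at about (246,189), its look-alikes in yellow at (188,200) and purple at (130,157), and the carrier at about (337,192). The bar runs from its pin at (354,231) to its free end at (406,174). The blue board fits the description, so I'll confirm it in an enlarged crop and measure.

```bash
cat > h.py <<'E'
import numpy as np, cv2
from station import arm
from scipy.spatial.transform import Rotation as Ro
def cam(n):
    p=arm.camera_params(n); return np.array(p['intrinsics']),np.array(p['D']),np.array(p['origin']),Ro.from_euler('xyz',p['rotation']).as_matrix()
def ray(n,uv):
    K,D,o,R=cam(n); q=cv2.undistortPoints(np.array(uv,float).reshape(-1,1,2),K,D).reshape(-1,2)
    d=np.c_[q[:,0],-q[:,1],-np.ones(len(q))]@R.T
    return o,d
def p2w(n,uv,z):
    o,d=ray(n,uv); return o+d*((z-o[2])/d[:,2])[:,None]
def w2p(n,P):
    K,D,o,R=cam(n); c=(np.array(P,float).reshape(-1,3)-o)@R; c=c*[1,-1,-1]
    return cv2.projectPoints(c,np.zeros(3),np.zeros(3),K,D)[0].reshape(-1,2)
def Rz(a): c,s=np.cos(a),np.sin(a); return np.array([[c,-s],[s,c]])
E
python3 - <<'E'
from h import *
t=cv2.imread('pics/top0.png'); s=cv2.imread('pics/scene0.png')
cv2.imwrite('pics/c1.png',cv2.resize(t[130:255,225:425],None,fx=4,fy=4,interpolation=cv2.INTER_CUBIC))
cv2.imwrite('pics/c2.png',cv2.resize(s[110:260,150:330],None,fx=4,fy=4,interpolation=cv2.INTER_CUBIC))
for n in ('top','scene'):
  for l in ('board','transformer','carrier','bar_knob','bar','stop','catch','solder_reel','flux_bottle'):
    try:
      r=arm.silhouettes(l,n)
      for x in r[:4]:
        m=x['mask']; ys,xs=np.nonzero(m)
        print(n,l,round(x['conf'],2),np.round(x['at'],1),m.sum(),xs.min(),xs.max(),ys.min(),ys.max())
        np.save(f'/tmp/{n}_{l}_{int(x["at"][0])}.npy',m)
    except Exception as e: print(n,l,e)
print(arm.read_state()['clock'])
E
```

```text
top board 0.67 [243.8 187.1] 1479 229 263 167 212
top board 0.66 [186.7 199.3] 1551 165 209 173 225
top board 0.62 [127.3 157.7] 1492 104 156 131 185
top transformer 0.9 [246.6 188.9] 1517 228 264 166 212
top transformer 0.89 [185.5 196.3] 1489 165 209 173 224
top transformer 0.79 [126.4 157.2] 1440 105 156 132 183
top carrier 0.88 [344.9 192.3] 6187 300 409 138 247
top bar_knob 0.83 [382.2 200. ] 642 348 409 170 235
top bar_knob 0.3 [344.8 190.6] 5949 301 408 138 246
top bar 0.8 [379.9 200.1] 668 348 409 170 235
top stop 0.72 [333.4 159.7] 170 325 345 152 164
top catch 0.59 [345.2 192.6] 6284 300 410 138 246
top flux_bottle 0.81 [282.6  96.1] 278 272 289 85 104
scene board 0.9 [252.9 204.6] 1027 232 277 187 226
scene board 0.9 [297.8 235.7] 1170 275 319 215 258
scene board 0.88 [314.3 303.6] 1758 288 338 283 322
scene transformer 0.97 [313.5 300.2] 1793 288 338 283 322
scene transformer 0.89 [251.7 204.5] 1003 232 277 188 226
scene transformer 0.7 [295.6 233.3] 1146 276 320 214 257
scene carrier 0.68 [206.2 158.4] 3082 162 255 126 197
scene bar_knob 0.6 [193.2 132.3] 358 163 227 126 139
scene bar 0.56 [192.9 135.9] 324 163 227 126 139
scene stop 0.69 [183.9 171.8] 107 182 193 167 177
scene stop 0.26 [337.5 175.5] 1323 309 362 157 198
scene catch 0.97 [202.8 158.1] 3341 161 256 125 199
scene solder_reel 0.83 [129.8 186.8] 410 117 139 175 198
scene flux_bottle 0.87 [163.1 225.8] 384 156 174 212 239
1.0
```

View pics/c1.png

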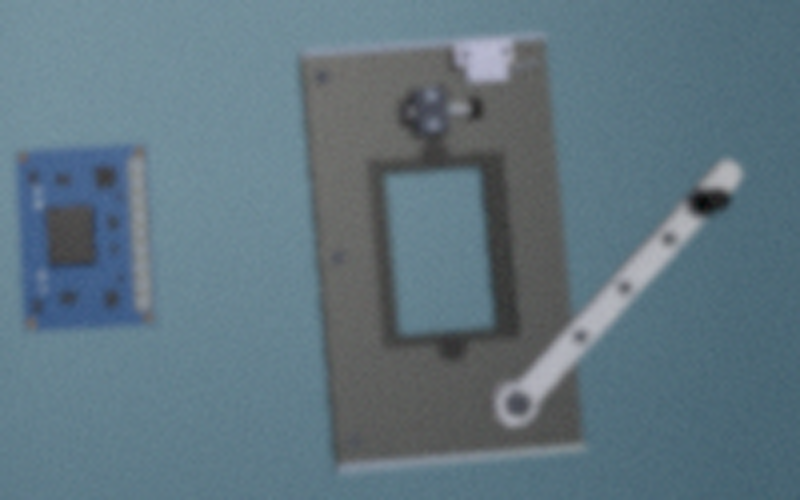

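View pics/c2.png

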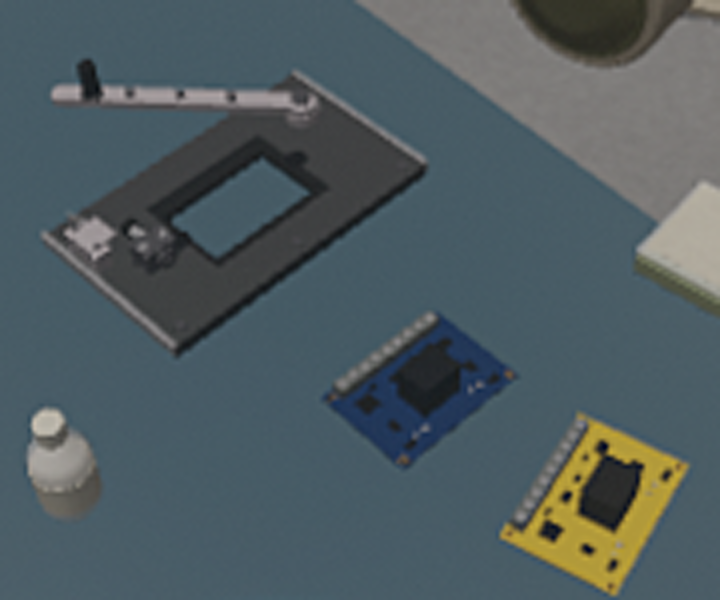

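```bash
cat > fit.py <<'E'
from h import *
from scipy.optimize import least_squares
from scipy.ndimage import map_coordinates, gaussian_filter
def rect(w,h,z,cx=0,cy=0,sides='ENWS'):
    c={'E':((w/2,-h/2),(w/2,h/2)),'W':((-w/2,-h/2),(-w/2,h/2)),'N':((-w/2,h/2),(w/2,h/2)),'S':((-w/2,-h/2),(w/2,-h/2))}
    return [(np.array([cx+a[0],cy+a[1],z]),np.array([cx+b[0],cy+b[1],z])) for s in sides for a,b in [c[s]]]
def obs(img,n,segs,pose,win=4,N=30,trim=.1,sign=None):
    """returns list of (Plocal, pixel_obs, normal)"""
    g=gaussian_filter(img.astype(float),(0.7,0.7,0)) if img.ndim==3 else gaussian_filter(img.astype(float),.7)
    out=[]
    R=Rz(pose[2])
    for i,(a,b) in enumerate(segs):
        t=np.linspace(trim,1-trim,N)[:,None]; P=a+(b-a)*t
        W=P.copy(); W[:,:2]=P[:,:2]@R.T+pose[:2]
        uv=w2p(n,W); d=uv[-1]-uv[0]; d/=np.linalg.norm(d); nrm=np.array([-d[1],d[0]])
        s=np.arange(-win,win+.01,.25)
        for k in range(N):
            q=uv[k]+s[:,None]*nrm
            v=np.stack([map_coordinates(g[...,c],[q[:,1],q[:,0]],order=1,mode='nearest') for c in range(3)],1)
            dv=np.linalg.norm(np.gradient(v,axis=0),axis=1)
            j=dv.argmax()
            if 0<j<len(s)-1 and dv[j]>1.0:
                den=dv[j-1]-2*dv[j]+dv[j+1]; off=0.5*(dv[j-1]-dv[j+1])/den if den else 0
                out.append((P[k],uv[k]+nrm*(s[j]+off*.25),nrm,i))
    return out
def fit(img,n,segs,pose,iters=6,win=4,verbose=True,fixyaw=False):
    pose=np.array(pose,float)
    for it in range(iters):
        o=obs(img,n,segs,pose,win=win if it<3 else 2)
        P=np.array([x[0] for x in o]);U=np.array([x[1] for x in o]);Nn=np.array([x[2] for x in o]);I=np.array([x[3] for x in o])
        def r(p):
            p=p if len(p)==3 else np.r_[p,pose[2]]
            W=P.copy();W[:,:2]=P[:,:2]@Rz(p[2]).T+p[:2]
            return ((w2p(n,W)-U)*Nn).sum(1)
        s=least_squares(r,pose[:2] if fixyaw else pose,loss='soft_l1',f_scale=.4)
        pose=s.x if not fixyaw else np.r_[s.x,pose[2]]
    rr=r(pose)
    if verbose: print(n,np.round(pose,4),'rms px',round(np.sqrt((rr**2).mean()),2),'per seg',[(int((I==i).sum()),round(float(np.median(rr[I==i])),2)) for i in range(len(segs)) if (I==i).any()])
    return pose
def draw(img,n,segs,pose,col=(0,0,255),k=4):
    W=[]
    for a,b in segs:
        q=[np.r_[Rz(pose[2])@x[:2]+pose[:2],x[2]] for x in (a,b)]
        uv=w2p(n,q); cv2.line(img,*[tuple(int(round((c+.5)*k-.5)) for c in u) for u in uv],col,1)
E
python3 - <<'E'
from fit import *
I={n:cv2.imread(f'pics/{n}0.png') for n in('top','scene')}
f=lambda x,y:[225+(x+.5)/4-.5,130+(y+.5)/4-.5]
print('plate',p2w('top',[f(303,52),f(545,38),f(585,450),f(338,470)],.013))
print('pocket',p2w('top',[f(370,162),f(502,153),f(519,336),f(386,346)],.013))
print('board',p2w('top',[f(17,152),f(145,147),f(153,322),f(28,328)],.0022))
print('pin',p2w('top',[f(517,404)],.03), 'knobtop',p2w('top',[f(709,200)],.06))
E
```

```text
plate [[ 0.65710703  0.05106069  0.013     ]
 [ 0.66581561 -0.09783231  0.013     ]
 [ 0.41544944 -0.11610059  0.013     ]
 [ 0.40566828  0.03364701  0.013     ]]
pocket [[ 0.58987926  0.01162976  0.013     ]
 [ 0.59508506 -0.06908784  0.013     ]
 [ 0.48436889 -0.07691901  0.013     ]
 [ 0.47917285  0.00386998  0.013     ]]
board [[0.59845578 0.22481555 0.0022    ]
 [0.60102309 0.14699623 0.0022    ]
 [0.49475357 0.14294398 0.0022    ]
 [0.49160721 0.21834777 0.0022    ]]
pin [[ 0.44430394 -0.07054051  0.03      ]] knobtop [[ 0.56158601 -0.17892049  0.06      ]]
```

Run:
```python
from fit import *
I={n:cv2.imread(f'pics/{n}0.png') for n in('top','scene')}
plate=rect(.25,.15,.013); pock=rect(.113,.083,.013); brd=rect(.11,.08,.0022); tr=rect(.034,.028,.032,0,.008)
tp=rect(.034,.028,.032)
D={n:cv2.resize(I[n],None,fx=4,fy=4,interpolation=cv2.INTER_CUBIC) for n in I}
for n in I:
    print('plate');a=fit(I[n],n,plate,[.536,-.033,.068],win=5)
    print('pocket');b=fit(I[n],n,pock,[.537,-.033,a[2]],win=3)
    print('board');c=fit(I[n],n,brd,[.546,.183,.03])
    print('board+tr');e=fit(I[n],n,brd+tr,[.546,.183,.03],win=3)
    draw(D[n],n,plate,a);draw(D[n],n,pock,b,(0,255,0));draw(D[n],n,brd+tr,e,(0,255,255))
cv2.imwrite('pics/f1.png',D['top'][130*4:255*4,225*4:425*4])
cv2.imwrite('pics/f2.png',D['scene'][110*4:260*4,150*4:330*4])
```

```text
plate
top [ 0.5393 -0.0296  0.0695] rms px 0.74 per seg [(15, 0.88), (30, 0.46), (30, -0.27), (29, -0.58)]
pocket
top [ 0.5437 -0.0313  0.0741] rms px 0.57 per seg [(9, 1.56), (30, 0.09), (27, -0.15), (30, -0.01)]
board
top [0.5465 0.1851 0.0524] rms px 0.64 per seg [(30, 0.26), (30, -0.7), (30, -0.34), (30, 0.8)]
board+tr
top [0.5459 0.1836 0.0716] rms px 0.59 per seg [(30, -0.12), (30, -0.12), (30, -0.51), (21, 1.14), (30, -0.07), (30, -0.08), (30, 0.87), (30, -0.38)]
plate
scene [ 0.5355 -0.0226  0.0863] rms px 0.86 per seg [(29, 1.22), (30, 0.08), (29, -0.54), (13, -1.49)]
pocket
scene [ 0.5341 -0.0315  0.1129] rms px 0.89 per seg [(30, 0.82), (15, -1.69), (25, -0.4), (30, 0.17)]
board
scene [0.5462 0.1871 0.0328] rms px 0.62 per seg [(30, -0.14), (30, -0.55), (28, 0.15), (30, 0.99)]
board+tr
scene [0.5458 0.1856 0.0441] rms px 0.61 per seg [(30, -0.19), (30, -0.07), (29, 0.04), (28, 1.45), (21, 0.27), (24, -0.48), (25, -0.06), (30, -0.1)]
```

View pics/f1.png

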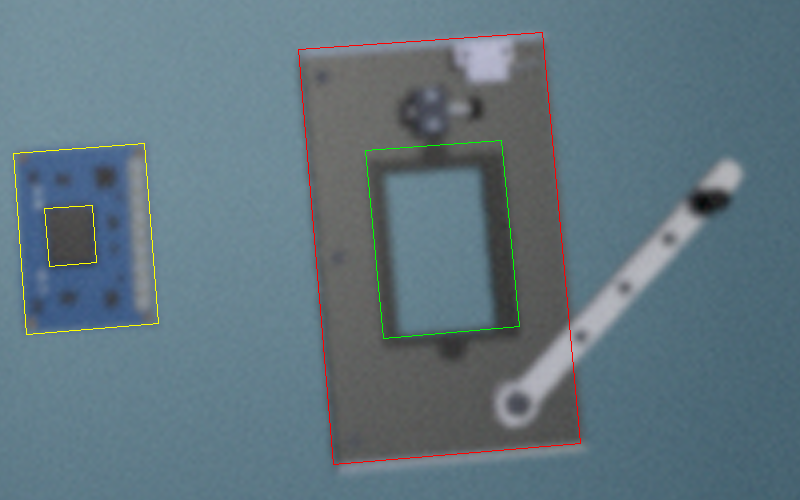

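View pics/f2.png

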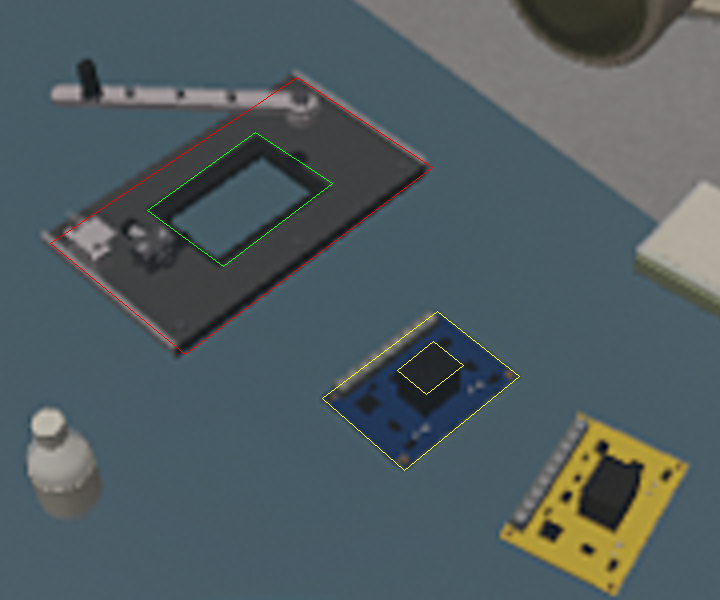

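Run:
```python
from h import *
for n,k in (('top',8),('scene',6)):
    a=np.mean([arm.capture(n).astype(float) for _ in range(k)],0)
    np.save(f'/tmp/{n}_avg.npy',a[...,::-1])
t=np.load('/tmp/top_avg.npy')
def crop(t,x0,x1,y0,y1,k,name):
    c=t[y0:y1,x0:x1]; c=np.clip((c-c.min())/(c.max()-c.min())*255*1.0,0,255)
    c=255*(c/255)**.7
    c=cv2.resize(c.astype(np.uint8),None,fx=k,fy=k,interpolation=cv2.INTER_CUBIC)
    for x in range(x0,x1,5): cv2.putText(c,str(x),(int((x-x0+.5)*k-.5),8),0,.3,(0,255,255),1); cv2.line(c,(int((x-x0+.5)*k-.5),10),(int((x-x0+.5)*k-.5),14),(0,255,255),1)
    for y in range(y0,y1,5): cv2.putText(c,str(y),(0,int((y-y0+.5)*k-.5)),0,.3,(0,255,255),1)
    cv2.imwrite(name,c)
crop(t,295,375,135,185,10,'pics/g1.png')
crop(t,295,375,200,250,10,'pics/g2.png')
crop(t,222,272,160,220,10,'pics/g3.png')
print(arm.read_state()['clock'])
```

```text
1.7
```

View pics/g1.png

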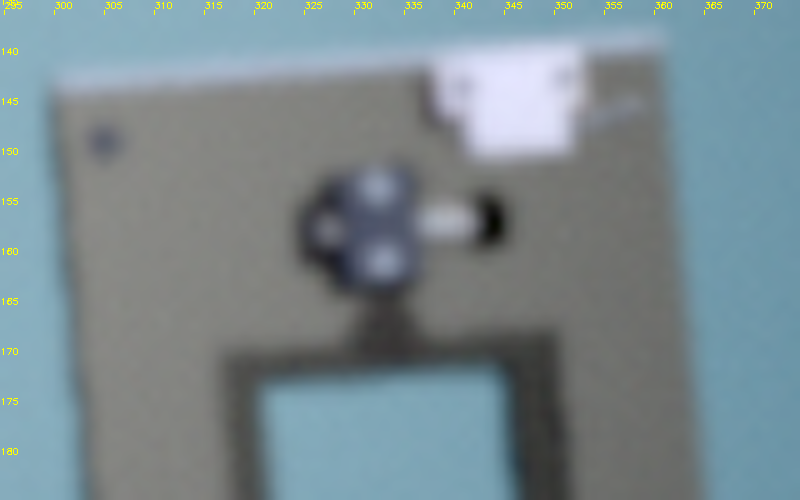

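View pics/g2.png

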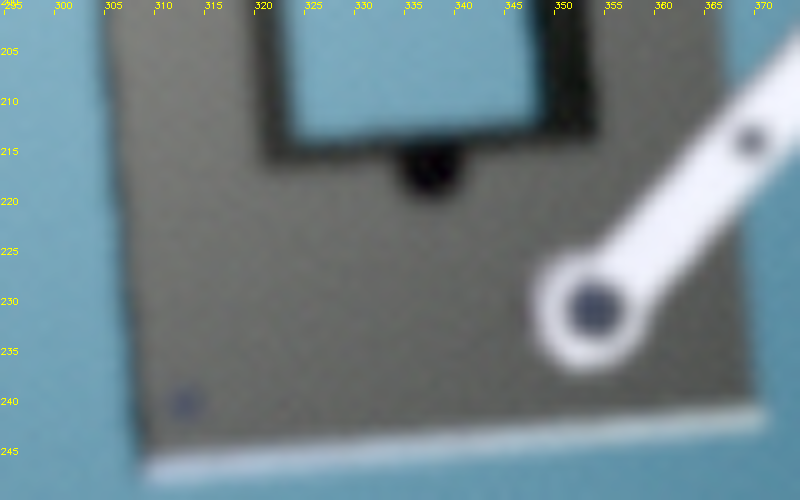

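View pics/g3.png

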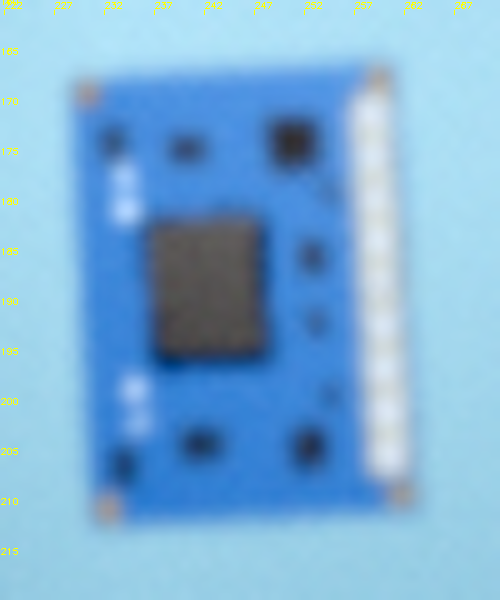

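```bash
cat > fit2.py <<'E'
from fit import *
def obs2(g,n,segs,pose,win,N=40,trim=.06):
    out=[];R=Rz(pose[2])
    T=lambda P:np.c_[P[:,:2]@R.T+pose[:2],P[:,2]]
    for i,(a,b,sgn,ex,nl) in enumerate(segs):
        t=np.linspace(trim,1-trim,N); t=t[(t<ex[0])|(t>ex[1])][:,None]; P=a+(b-a)*t
        uv=w2p(n,T(P)); d=uv[-1]-uv[0]; d/=np.linalg.norm(d); nr=np.array([-d[1],d[0]])
        uo=w2p(n,T(P+np.r_[nl,0]*.005)); 
        if ((uo-uv)@nr).mean()<0: nr=-nr
        s=np.arange(-win,win+.01,.2)
        for k in range(len(P)):
            q=uv[k]+s[:,None]*nr
            v=map_coordinates(g,[q[:,1],q[:,0]],order=3,mode='nearest')
            dv=sgn*np.gradient(v); j=dv.argmax()
            if 0<j<len(s)-1 and dv[j]>.3:
                den=dv[j-1]-2*dv[j]+dv[j+1]; off=.5*(dv[j-1]-dv[j+1])/den if den else 0
                out.append((P[k],uv[k]+nr*(s[j]+off*.2),nr,i))
    return out
NL={'E':(1,0),'W':(-1,0),'N':(0,1),'S':(0,-1)}
def rects(w,h,z,spec,cx=0,cy=0):
    o=[]
    for s,(sg,ex) in spec.items():
        a,b=rect(w,h,z,cx,cy,s)[0]; o.append((a,b,sg,ex,np.array(NL[s],float)))
    return o
def fit2(g,n,segs,pose,win=3,iters=8,fix=None):
    pose=np.array(pose,float)
    for it in range(iters):
        o=obs2(g,n,segs,pose,win if it<4 else 1.6)
        P,U,Nn,I=[np.array([x[k] for x in o]) for k in range(4)]
        def r(p):
            p=p if fix is None else np.r_[p,fix]
            return ((w2p(n,np.c_[P[:,:2]@Rz(p[2]).T+p[:2],P[:,2]])-U)*Nn).sum(1)
        s=least_squares(r,pose if fix is None else pose[:2],loss='soft_l1',f_scale=.3)
        pose=s.x if fix is None else np.r_[s.x,fix]
    rr=r(pose)
    print(n,np.round(pose,4),'rms',round(np.sqrt((rr**2).mean()),2),[(int((I==i).sum()),round(float(np.median(rr[I==i])),2)) for i in range(len(segs)) if (I==i).any()])
    return pose
no=(9,9)
E
python3 - <<'E'
from fit2 import *
D={}
for n in('top','scene'):
    A=np.load(f'/tmp/{n}_avg.npy'); g=gaussian_filter(A.mean(2),.6); rch=gaussian_filter(A[...,2],.6)
    print('pocket'); p=fit2(g,n,rects(.113,.083,.013,{'E':(1,(.3,.7)),'W':(1,(.3,.7)),'N':(1,no),'S':(1,no)}),[.537,-.033,.072],win=3)
    print('plate sides'); fit2(g,n,rects(.25,.15,.013,{'N':(1,no),'S':(1,(0,.35))}),[.537,-.033,.072],fix=.072)
    print('board'); b=fit2(rch,n,rects(.11,.08,.0022,{'E':(1,no),'W':(1,no),'N':(1,no)}),[.546,.184,.05],win=3)
    print('transf'); t=fit2(g,n,rects(.034,.028,.032,{s:(1,no) for s in ('ENWS' if n=='top' else 'WS')}),[.546,.191,.05],win=3,fix=b[2])
    print('  implied transf from board',Rz(b[2])@[0,.008]+b[:2])
    im=cv2.resize(A.astype(np.uint8),None,fx=6,fy=6,interpolation=cv2.INTER_CUBIC)
    for w,h,z,q,c in((.113,.083,.013,p,(0,255,0)),(.11,.08,.0022,b,(0,255,255)),(.034,.028,.032,t,(0,0,255))): draw(im,n,rect(w,h,z),q,c,6)
    D[n]=im
cv2.imwrite('pics/k1.png',D['top'][155*6:225*6,225*6:358*6])
cv2.imwrite('pics/k2.png',D['scene'][130*6:230*6,160*6:290*6])
E
```

```text
pocket
top [ 0.5371 -0.032   0.074 ] rms 0.11 [(22, -0.06), (22, -0.08), (40, 0.01), (40, 0.01)]
plate sides
top [ 0.5749 -0.0266  0.072 ] rms 0.53 [(38, -0.27), (24, -0.78)]
board
top [0.5462 0.1833 0.0498] rms 0.3 [(39, 0.21), (40, 0.2), (40, 0.02)]
transf
top [0.5446 0.1912 0.0498] rms 0.49 [(37, -0.53), (40, -0.28), (40, -0.44), (40, -0.35)]
  implied transf from board [0.54581606 0.1912825 ]
pocket
scene [ 0.5363 -0.0307  0.0703] rms 0.09 [(22, -0.07), (22, -0.01), (40, 0.03), (40, 0.01)]
plate sidesTraceback (most recent call last):
  File "<stdin>", line 6, in <module>
  File "fit2.py", line 33, in fit2
    s=least_squares(r,pose if fix is None else pose[:2],loss='soft_l1',f_scale=.3)
    return func(*args, **kwargs)
    vector_fun = VectorFunction(
        fun_wrapped,
    ...<6 lines>...
        workers=workers
    )
    self._update_fun()
    ~~~~~~~~~~~~~~~~^^
    self.f = self.fun_wrapped(xp_copy(self.x))
             ~~~~~~~~~~~~~~~~^^^^^^^^^^^^^^^^^
    return np.atleast_1d(self.fun(x))
                         ~~~~~~~~^^^
    return self.f(x, *self.args, **self.kwargs)
           ~~~~~~^^^^^^^^^^^^^^^^^^^^^^^^^^^^^^
  File "fit2.py", line 32, in r
    return ((w2p(n,np.c_[P[:,:2]@Rz(p[2]).T+p[:2],P[:,2]])-U)*Nn).sum(1)
                         ~^^^^^^
IndexError: too many indices for array: array is 1-dimensional, but 2 were indexed
```

Run:
```python
from fit2 import *
D={}
for n in('top','scene'):
    A=np.load(f'/tmp/{n}_avg.npy'); g=gaussian_filter(A.mean(2),.6); rch=gaussian_filter(A[...,2],.6)
    p=fit2(g,n,rects(.113,.083,.013,{'E':(1,(.3,.7)),'W':(1,(.3,.7)),'N':(1,no),'S':(1,no)}),[.537,-.033,.072],win=3)
    print('board'); b=fit2(rch,n,rects(.11,.08,.0022,{'E':(1,no),'W':(1,no),'N':(1,no)}),[.546,.184,.05],win=2)
    im=cv2.resize(A.astype(np.uint8),None,fx=6,fy=6,interpolation=cv2.INTER_CUBIC)
    for w,h,z,q,c in((.113,.083,.013,p,(0,255,0)),(.11,.08,.0022,b,(0,255,255))): draw(im,n,rect(w,h,z),q,c,6)
    draw(im,n,rect(.034,.028,.032,0,.008),b,(0,0,255),6)
    pin=np.r_[Rz(p[2])@[-.095,-.032]+p[:2],.026]
    print('pin',pin,w2p(n,[pin+[0,0,.004]]))
    u=w2p(n,[pin]); 
    # bar axis from mask
    m=np.load([f for f in __import__('glob').glob(f'/tmp/{n}_bar_[0-9]*.npy')][0]); ys,xs=np.nonzero(m)
    W=p2w(n,np.c_[xs,ys],.03)[:,:2]
    for th in np.arange(0.5,1.2,.02): pass
    v=W-pin[:2]; r=np.linalg.norm(v,axis=1); sel=(r>.03)&(r<.14)
    ang=np.arctan2(v[sel,1],v[sel,0]); print('bar theta',p[2]-np.median(ang), 'rmax',np.percentile(r,99.5))
    th=p[2]-np.median(ang)
    k=pin[:2]+.165*np.array([np.cos(p[2]-th),np.sin(p[2]-th)]); print('knob',k)
    for z in(.03,.06):
        cv2.circle(im,tuple(int((c+.5)*6) for c in w2p(n,[np.r_[k,z]])[0]),5,(0,0,255),1)
    D[n]=im
cv2.imwrite('pics/k1.png',D['top'][155*6:245*6,225*6:358*6])
cv2.imwrite('pics/k2.png',D['scene'][110*6:210*6,160*6:290*6])
cv2.imwrite('pics/k3.png',D['top'][155*6:245*6,300*6:420*6])
```

```text
top [ 0.5371 -0.032   0.074 ] rms 0.11 [(22, -0.06), (22, -0.08), (40, 0.01), (40, 0.01)]
board
top [0.5462 0.1833 0.0498] rms 0.3 [(39, 0.21), (40, 0.2), (40, 0.02)]
pin [ 0.44470532 -0.07092558  0.026     ] [[354.03286929 230.45204656]]
bar theta 0.8358145128644967 rmax 0.193761655980232
knob [ 0.56410006 -0.18481103]
scene [ 0.5363 -0.0307  0.0703] rms 0.09 [(22, -0.07), (22, -0.01), (40, 0.03), (40, 0.01)]
board
scene [0.5462 0.1853 0.0425] rms 0.21 [(40, -0.08), (36, -0.12), (40, 0.02)]
pin [ 0.4438053  -0.06925681  0.026     ] [[224.7777504 134.6151301]]
bar theta 0.774599670836558 rmax 0.19114316275441143
knob [ 0.56954878 -0.17609116]
```

View pics/k1.png

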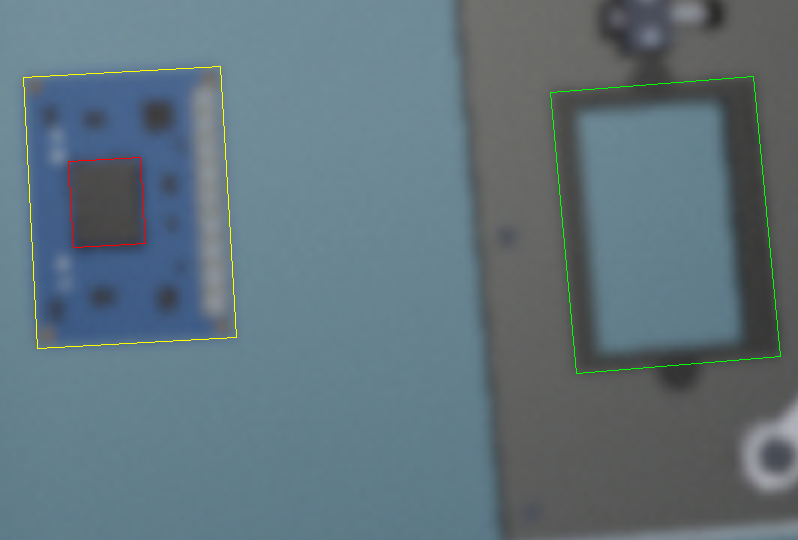

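View pics/k2.png

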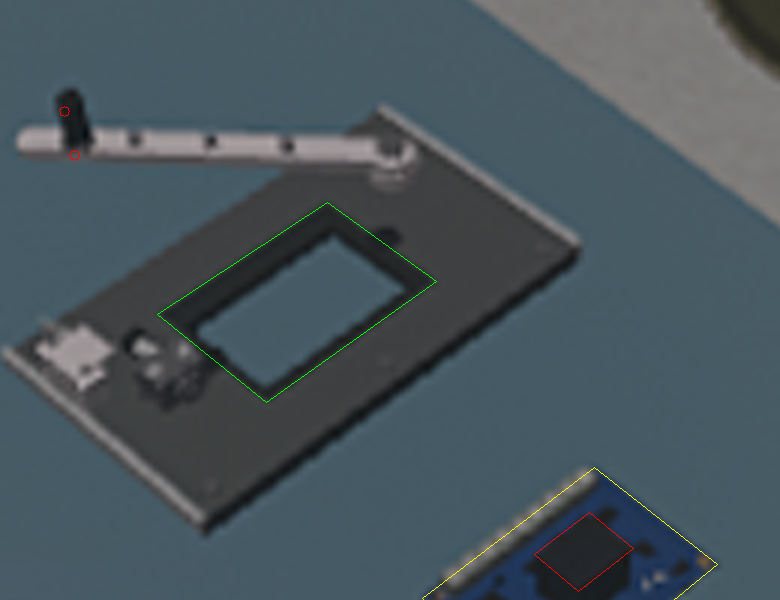

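View pics/k3.png

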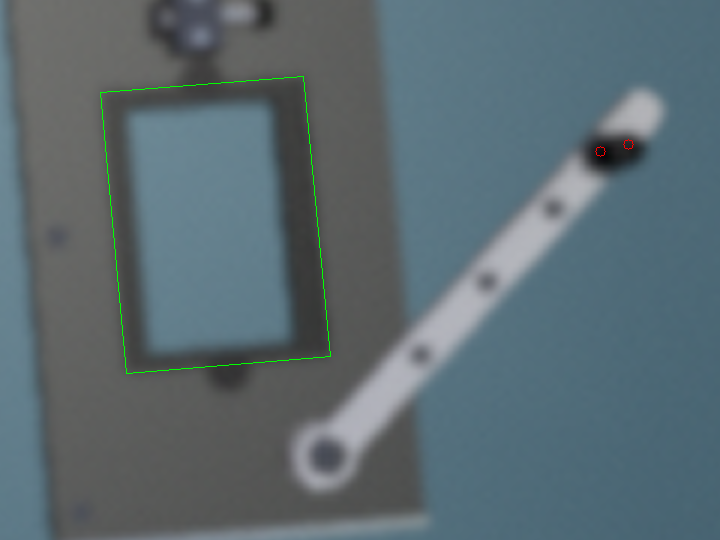

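```bash
cat > mv.py <<'E'
from h import *
def st():
    s=arm.read_state(); return s,np.array(s['position']),Ro.from_euler('xyz',s['orientation'])
def plan(target,zdir=None):
    """target world TCP; zdir = desired world heading of tool z (rad) modulo pi; prints total tool shift in units (after turn) and turn"""
    s,p,R=st(); M=R.as_matrix()
    print('clock %.2f p'%s['clock'],np.round(p,4),'F',np.round(s['ft_force'],2),'T',np.round(s['torque'],2),'open',round(s['opening'],4))
    print(' toolx',np.round(M[:,0],3),'tooly',np.round(M[:,1],3),'toolz',np.round(M[:,2],3),'j',np.round(s['joint_pos'],2))
    if zdir is not None:
        for k in (0,np.pi,-np.pi):
            zz=zdir+k; x=np.array([0,0,-1.]);z=np.array([np.cos(zz),np.sin(zz),0]);y=np.cross(z,x)
            Mt=np.c_[x,y,z]; rv=Ro.from_matrix(M.T@Mt).as_rotvec(); 
            if k==0 or np.linalg.norm(rv)<best[0]: best=(np.linalg.norm(rv),rv,Mt)
        print(' turn units',np.round(best[1]/.1,3)); M=best[2]
    d=M.T@(np.array(target)-p); print(' shift units (in turned frame)',np.round(d/.04,3))
E
python3 - <<'E'
from mv import *
s,p,R=st(); print(Ro.as_matrix(R).round(3))
plan([.5458,.1923,.11],.046)
E
```

```text
[[-0.     0.913  0.408]
 [ 0.     0.408 -0.913]
 [-1.     0.    -0.   ]]
clock 1.70 p [ 0.2247 -0.502   0.2388] F [-0.91 -0.1  -0.78] T [-0.03 -0.03  0.05] open 0.0882
 toolx [-0.  0. -1.] tooly [0.913 0.408 0.   ] toolz [ 0.408 -0.913 -0.   ] j [-1.37  0.38  1.3   0.    1.46 -0.22]
 turn units [-11.96  -0.    -0.  ]
 shift units (in turned frame) [ 3.219 16.97   8.818]
```

>>> step_arm(increments=[[1,0,0.6,0,-1,0,0],[1,0,0.7,0,-1,0,0],[1,0,0.7,0,-1,0,0],[1,0,0.7,0,-1,0,0],[1,0,0.7,0,-1,0,0],[1,0,0.7,0,-1,0,0],[1,0,0.7,0,-1,0,0],[1,0,0.7,0,-1,0,0],[1,0,0.7,0,-1,0,0],[1,0,0.7,0,-1,0,0],[1,0,0.7,0,-1,0,0],[1,0,0.7,0,-0.96,0,0]])

```text
clock: 2.7
position: [0.4, -0.2413, 0.2387]
orientation: [-0.337, 1.571, -0.286]
ft_force: [0.6, -0.2, 0.2]
opening: 0.0884
```

Run:
```python
from mv import *
plan([.5458,.1923,.11],.046)
```

```text
clock 2.70 p [ 0.4    -0.2413  0.2387] F [ 0.58 -0.2   0.24] T [-0.02 -0.07  0.01] open 0.0884
 toolx [ 0. -0. -1.] tooly [-0.051  0.999 -0.   ] toolz [0.999 0.051 0.   ] j [-0.8   0.24  1.51  0.    1.39 -0.85]
 turn units [0.052 0.002 0.001]
 shift units (in turned frame) [ 3.218 10.66   4.14 ]
```

>>> step_arm(increments=[[1,0.1,0.6,0.23,0,0,0],[1,0.1,0.6,0.23,0,0,0],[1,0.1,0.6,0.23,0,0,0],[1,0.1,0.6,0.23,0,0,0],[1,0.1,0.6,0.23,0,0,0],[1,0.1,0.6,0.23,0,0,0],[1,0.1,0.6,0.23,0,0,0],[1,0.1,0.6,0.23,0,0,0],[1,0.2,0.6,0.23,0,0,0],[1,0.2,0.6,0.23,0,0,0],[1,0.2,0.6,0.23,0,0,0],[1,0.3,0.6,0.23,0,0,0],[1,0.3,0.6,0.23,0,0,0],[1,0.3,0.6,0.23,0,0,0],[1,0.3,0.6,0.23,0,0,0],[1,0.2,0.6,0.23,0,0,0],[1,0.2,0.6,0.23,0,0,0],[1,0.2,0.46,0.23,0,0,0],[1,0,0,0,0,0,0],[1,0,0,0,0,0,0]])

```text
clock: 4.37
position: [0.5452, 0.1915, 0.1102]
orientation: [-2.872, 1.57, -2.824]
ft_force: [-0.5, -0.2, -0.1]
opening: 0.0883
```

Run:
```python
from mv import *
plan([.5458,.1923,.07],.046)
im=arm.capture('top'); cv2.imwrite('pics/t2.png',cv2.resize(im[130:250,180:320,::-1],None,fx=5,fy=5))
```

```text
clock 4.37 p [0.5452 0.1915 0.1102] F [-0.5  -0.24 -0.06] T [-0.02 -0.11 -0.04] open 0.0883
 toolx [-0.001 -0.    -1.   ] tooly [-0.048  0.999 -0.   ] toolz [ 0.999  0.048 -0.001] j [ 0.13  0.55  1.41 -0.    1.18  0.09]
 turn units [ 0.017 -0.01   0.003]
 shift units (in turned frame) [1.005 0.018 0.015]
```

View pics/t2.png

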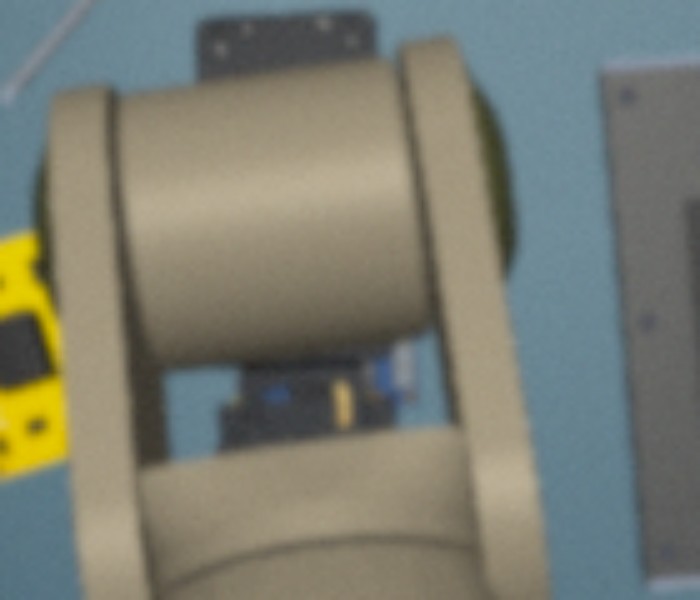

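>>> step_arm(increments=[[0.7,0.3,0.02,0.01,0,0,0],[0.7,0.3,0,0,0,0,0],[0.7,0.3,0,0,0,0,0],[0.7,0.3,0,0,0,0,0],[0.7,0.3,0,0,0,0,0],[0.7,0.2,0,0,0,0,0],[0.7,0,0,0,0,0,0],[0.7,0,0,0,0,0,0]])

```text
clock: 5.08
position: [0.5459, 0.1912, 0.0431]
orientation: [-0.334, 1.571, -0.289]
ft_force: [0.2, 0.9, 1.4]
opening: 0.0621
```

Run:
```python
from mv import *
plan([.5458,.1923,.011],.046)
im=arm.capture('scene'); cv2.imwrite('pics/s2.png',cv2.resize(im[130:270,180:340,::-1],None,fx=5,fy=5,interpolation=cv2.INTER_CUBIC))
```

```text
clock 5.08 p [0.5459 0.1912 0.0431] F [0.18 0.9  1.36] T [ 0.   -0.11 -0.03] open 0.0621
 toolx [ 0. -0. -1.] tooly [-0.045  0.999 -0.   ] toolz [0.999 0.045 0.   ] j [ 0.13  0.64  1.48 -0.    1.03  0.09]
 turn units [-0.008  0.001  0.   ]
 shift units (in turned frame) [ 0.804  0.027 -0.002]
```

View pics/s2.png

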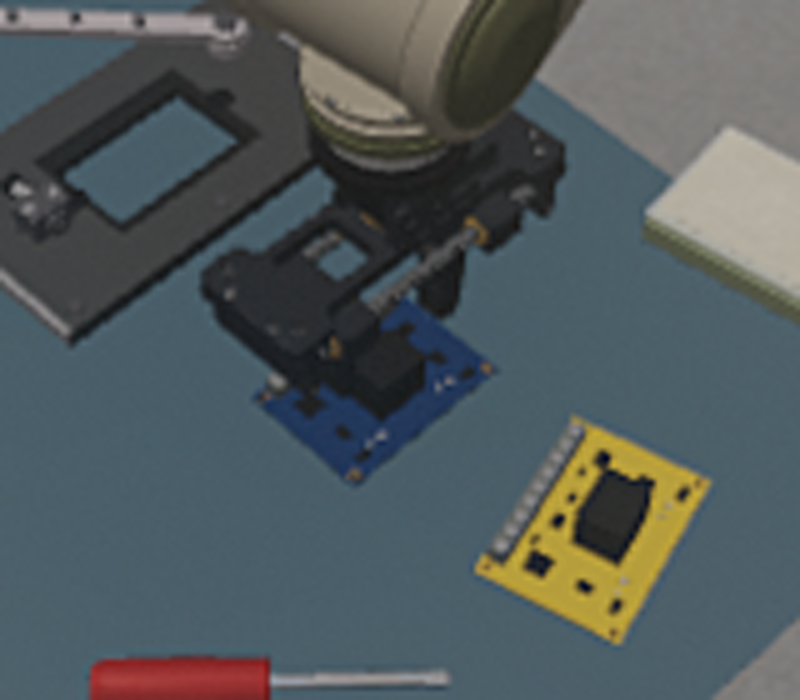

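>>> step_arm(increments=[[0.7,0.2,0.03,0,0,0,0],[0.7,0.2,0,0,0,0,0],[0.7,0.2,0,0,0,0,0],[0.7,0.15,0,0,0,0,0],[0.7,0.05,0,0,0,0,0],[0.7,0,0,0,0,0,0],[0.7,0,0,0,0,0,0]])

```text
clock: 5.72
position: [0.5458, 0.193, 0.0107]
orientation: [-2.809, 1.571, -2.763]
ft_force: [0.5, -0.3, -0.6]
opening: 0.0618
```

>>> step_arm(increments=[[0.3,0,0,0,0,0,0],[0.3,0,0,0,0,0,0],[0.3,0,0,0,0,0,0],[0.3,0,0,0,0,0,0],[0.3,0,0,0,0,0,0],[0.3,0,0,0,0,0,0]], force=25)

```text
clock: 6.22
position: [0.5459, 0.1931, 0.0109]
orientation: [0.096, 1.57, 0.142]
ft_force: [-0.6, -0.7, 2.0]
opening: 0.0339
```

Run:
```python
from mv import *
plan([.5458,.1923,.011],.046)
```

```text
clock 6.22 p [0.5459 0.1931 0.0109] F [-0.64 -0.75  2.01] T [ 0.   -0.09  0.03] open 0.0339
 toolx [ 0.  0. -1.] tooly [-0.046  0.999  0.   ] toolz [0.999 0.046 0.   ] j [0.14 0.68 1.5  0.   0.96 0.09]
 turn units [ 0.001  0.004 -0.   ]
 shift units (in turned frame) [-0.001 -0.019 -0.002]
```

>>> step_arm(increments=[[0.3,-0.1,0,0,0,0,0],[0.3,-0.2,0,0,0,0,0],[0.3,-0.3,0,0,0,0,0],[0.3,-0.3,0,0,0,0,0],[0.3,-0.3,0,0,0,0,0],[0.3,-0.2,0,0,0,0,0],[0.3,-0.1,0,0,0,0,0],[0.3,0,0,0,0,0,0]])

```text
clock: 6.88
position: [0.546, 0.1931, 0.0717]
orientation: [0.103, 1.569, 0.149]
ft_force: [0.3, 0.3, -2.3]
opening: 0.0335
```

Run:
```python
from mv import *
plan([.5361,-.0228,.071],.072)
im=arm.capture('scene'); cv2.imwrite('pics/s3.png',cv2.resize(im[130:270,180:340,::-1],None,fx=5,fy=5,interpolation=cv2.INTER_CUBIC))
```

```text
clock 6.88 p [0.546  0.1931 0.0717] F [ 0.28  0.28 -2.33] T [ 0.02 -0.11 -0.04] open 0.0335
 toolx [ 0.001  0.    -1.   ] tooly [-0.046  0.999  0.   ] toolz [0.999 0.046 0.001] j [0.14 0.6  1.45 0.   1.09 0.09]
 turn units [-0.26   0.015 -0.001]
 shift units (in turned frame) [ 0.017 -5.365 -0.636]
```

View pics/s3.png

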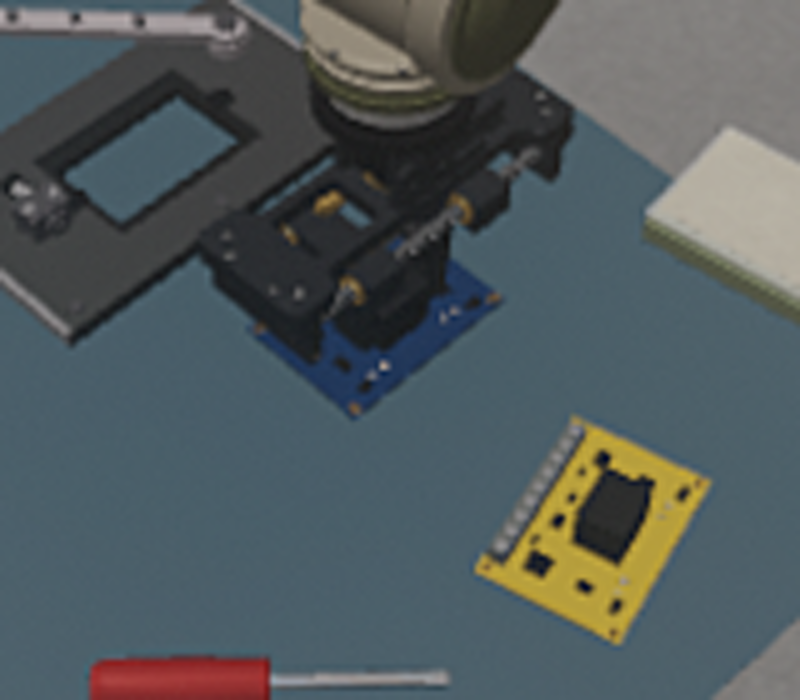

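The board is lifted and hangs level from the transformer. Next I'll carry it over the pocket.

>>> step_arm(increments=[[0.3,0,-0.2,0,-0.13,0,0],[0.3,0,-0.4,-0.05,-0.13,0,0],[0.3,0,-0.5,-0.05,0,0,0],[0.3,0,-0.5,-0.05,0,0,0],[0.3,0,-0.5,-0.05,0,0,0],[0.3,0,-0.5,-0.05,0,0,0],[0.3,0,-0.5,-0.05,0,0,0],[0.3,0,-0.5,-0.05,0,0,0],[0.3,0,-0.5,-0.1,0,0,0],[0.3,0,-0.5,-0.1,0,0,0],[0.3,0,-0.4,-0.05,0,0,0],[0.3,0,-0.24,-0.03,0,0,0],[0.3,0,-0.1,-0.01,0,0,0],[0.3,0,0,0,0,0,0],[0.3,0,0,0,0,0,0],[0.3,0,0,0,0,0,0]])

```text
clock: 8.27
position: [0.5351, -0.021, 0.0706]
orientation: [2.361, 1.57, 2.434]
ft_force: [-0.5, -0.3, -2.2]
opening: 0.0336
```

Run:
```python
from mv import *
plan([.5361,-.0228,.03],.072)
```

```text
clock 8.27 p [ 0.5351 -0.021   0.0706] F [-0.54 -0.29 -2.24] T [-0.02 -0.12  0.04] open 0.0336
 toolx [-0.  0. -1.] tooly [-0.073  0.997  0.   ] toolz [ 0.997  0.073 -0.   ] j [-0.26  0.54  1.58  0.    1.03 -0.33]
 turn units [ 0.009 -0.003 -0.002]
 shift units (in turned frame) [ 1.016 -0.046  0.021]
```

>>> step_arm(increments=[[0.3,0.1,-0.04,0.02,0,0,0],[0.3,0.2,0,0,0,0,0],[0.3,0.3,0,0,0,0,0],[0.3,0.3,0,0,0,0,0],[0.3,0.1,0,0,0,0,0],[0.3,0.05,0,0,0,0,0],[0.3,0,0,0,0,0,0],[0.3,0,0,0,0,0,0]])

```text
clock: 8.93
position: [0.5363, -0.0234, 0.029]
orientation: [-0.275, 1.57, -0.203]
ft_force: [-0.1, -0.4, -1.8]
opening: 0.0338
```

Run:
```python
from mv import *
plan([.5361,-.0228,.019],.072)
for n in('scene','top'):
    a=np.mean([arm.capture(n).astype(float) for _ in range(4)],0)[...,::-1]; np.save(f'/tmp/{n}_h1.npy',a)
    im=a.astype(np.uint8); c=im[110:220,150:290] if n=='scene' else im[140:245,290:400]
    cv2.imwrite(f'pics/h1{n}.png',cv2.resize(c,None,fx=5.5,fy=5.5,interpolation=cv2.INTER_CUBIC))
```

```text
clock 8.93 p [ 0.5363 -0.0234  0.029 ] F [-0.07 -0.38 -1.76] T [-0.05 -0.17 -0.01] open 0.0338
 toolx [ 0. -0. -1.] tooly [-0.072  0.997 -0.   ] toolz [0.997 0.072 0.   ] j [-0.26  0.6   1.61  0.    0.93 -0.34]
 turn units [0.001 0.005 0.001]
 shift units (in turned frame) [ 0.25   0.014 -0.004]
```

View pics/h1scene.png

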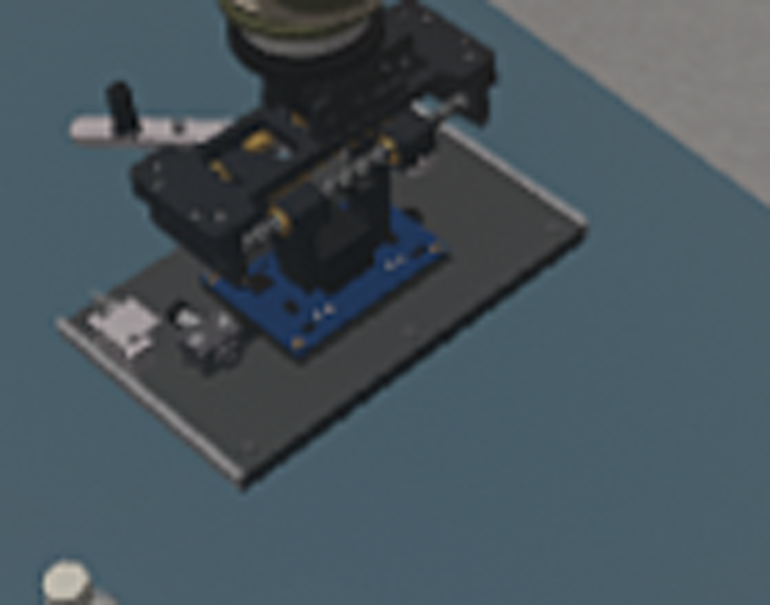

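View pics/h1top.png

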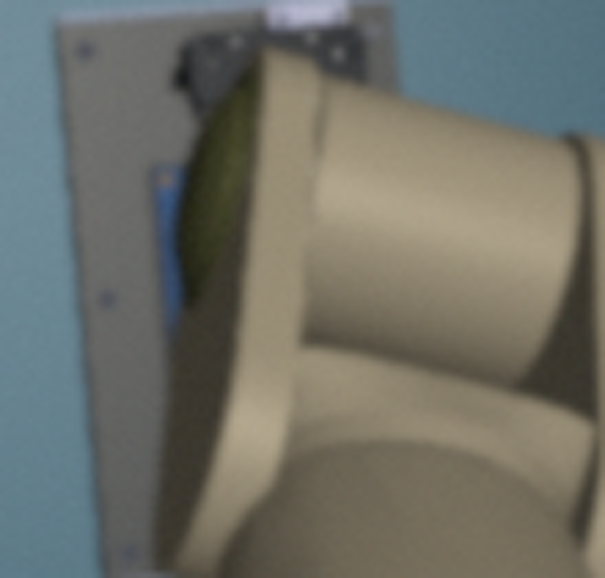

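Run:
```python
from fit2 import *
n='scene'
A0=np.load('/tmp/scene_avg.npy');A1=np.load('/tmp/scene_h1.npy')
def ch(A): return gaussian_filter(A[...,0]-A[...,2],.6)
# initial, several z
for z in(.0,.0011,.0022): fit2(ch(A0),n,rects(.11,.08,z,{'E':(-1,no),'W':(-1,no),'N':(-1,no)}),[.546,.185,.045],win=2)
print('pocket scene [.5363,-.0307,.0703]; held:')
for z in(.018,.0191,.0204):
    b=fit2(ch(A1),n,rects(.11,.08,z,{'E':(-1,(0,.6)),'W':(-1,(0,.6)),'N':(-1,no)}),[.5363,-.0307,.072],win=3)
im=cv2.resize(A1.astype(np.uint8),None,fx=6,fy=6,interpolation=cv2.INTER_CUBIC)
draw(im,n,rect(.11,.08,.0204),b,(0,255,255),6)
draw(im,n,rect(.113,.083,.013),[.5363,-.0307,.0703],(0,255,0),6)
cv2.imwrite('pics/h1f.png',im[130*6:190*6,180*6:250*6])
```

```text
scene [0.5445 0.183  0.0405] rms 0.31 [(38, 0.04), (36, 0.03), (39, 0.01)]
scene [0.5451 0.1835 0.0417] rms 0.28 [(38, 0.06), (36, 0.06), (38, -0.0)]
scene [0.5456 0.184  0.0411] rms 0.26 [(37, 0.08), (36, 0.1), (38, -0.0)]
pocket scene [.5363,-.0307,.0703]; held:
scene [ 0.5348 -0.0329  0.0707] rms 0.26 [(16, -0.17), (16, -0.23), (40, 0.03)]
scene [ 0.5354 -0.032   0.0707] rms 0.25 [(16, -0.15), (16, -0.2), (40, 0.03)]
scene [ 0.536  -0.031   0.0706] rms 0.23 [(16, -0.13), (16, -0.17), (40, 0.02)]
```

View pics/h1f.png

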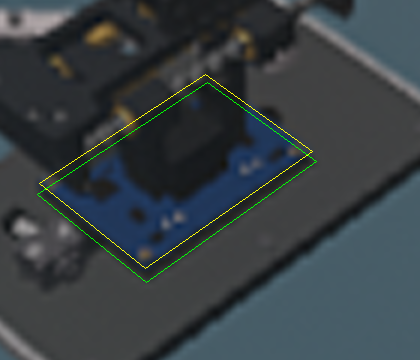

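>>> step_arm(increments=[[0.3,0.04,0.015,0,0,0,0],[0.3,0.04,0,0,0,0,0],[0.3,0.03,0,0,0,0,0],[0.3,0.03,0,0,0,0,0],[0.3,0.02,0,0,0,0,0],[0.3,0,0,0,0,0,0]])

```text
clock: 9.83
position: [0.536, -0.0228, 0.0221]
orientation: [2.685, 1.57, 2.757]
ft_force: [-0.1, -0.1, -1.7]
opening: 0.0342
```

Run:
```python
from mv import *
plan([.5361,-.0228,.019],.072)
```

```text
clock 9.83 p [ 0.536  -0.0228  0.0221] F [-0.12 -0.12 -1.66] T [-0.01 -0.1  -0.03] open 0.0342
 toolx [-0.  0. -1.] tooly [-0.072  0.997  0.   ] toolz [ 0.997  0.072 -0.   ] j [-0.26  0.61  1.62  0.    0.91 -0.34]
 turn units [-0.    -0.003 -0.002]
 shift units (in turned frame) [ 0.078 -0.001  0.003]
```

>>> step_arm(increments=[[0.3,0.02,0,0,0,0,0],[0.3,0.02,0,0,0,0,0],[0.3,0.02,0,0,0,0,0],[0.3,0.01,0,0,0,0,0],[0.3,0,0,0,0,0,0],[0.3,0,0,0,0,0,0]])

```text
clock: 10.33
position: [0.536, -0.0228, 0.0195]
orientation: [2.814, 1.571, 2.886]
ft_force: [0.3, 0.3, -2.0]
opening: 0.0336
```

Run:
```python
from mv import *
plan([.5361,-.0228,.019],.072)
```

```text
clock 10.33 p [ 0.536  -0.0228  0.0195] F [ 0.25  0.33 -2.01] T [-0.   -0.17 -0.02] open 0.0336
 toolx [-0.  0. -1.] tooly [-0.072  0.997  0.   ] toolz [ 0.997  0.072 -0.   ] j [-0.26  0.62  1.62 -0.    0.9  -0.34]
 turn units [-0. -0. -0.]
 shift units (in turned frame) [0.014 0.    0.001]
```

>>> step_arm(increments=[[0.3,0.01,0,0,0,0,0],[0.3,0.01,0,0,0,0,0],[0.3,0,0,0,0,0,0],[0.3,0,0,0,0,0,0]])

```text
clock: 10.67
position: [0.5361, -0.0228, 0.0189]
orientation: [-0.408, 1.571, -0.336]
ft_force: [-1.3, -0.4, 1.8]
opening: 0.0337
```

>>> step_arm(increments=[[0.3,0.01,0,0,0,0,0],[0.3,0,0,0,0,0,0],[0.3,0,0,0,0,0,0]])

```text
clock: 10.92
position: [0.5361, -0.0228, 0.0189]
orientation: [-0.404, 1.57, -0.332]
ft_force: [-2.6, -0.1, 6.0]
opening: 0.034
```

>>> step_arm(increments=[[0.3,-0.02,0,0,0,0,0],[0.45,0,0,0,0,0,0],[0.6,0,0,0,0,0,0],[0.6,0,0,0,0,0,0],[0.6,0,0,0,0,0,0],[0.6,0,0,0,0,0,0]])

```text
clock: 11.42
position: [0.536, -0.0228, 0.0191]
orientation: [3.017, 1.571, 3.089]
ft_force: [-0.5, -0.5, -1.0]
opening: 0.0527
```

>>> step_arm(increments=[[0.6,-0.1,0,0,0,0,0],[0.6,-0.2,0,0,0,0,0],[0.6,-0.3,0,0,0,0,0],[0.6,-0.4,0,0,0,0,0],[0.6,-0.4,0,0,0,0,0],[0.6,-0.4,0,0,0,0,0],[0.6,-0.4,0,0,0,0,0],[0.6,-0.3,0,0,0,0,0],[0.6,0,0,0,0,0,0]])

```text
clock: 12.17
position: [0.5371, -0.023, 0.1221]
orientation: [-0.336, 1.566, -0.264]
ft_force: [0.1, -0.6, 0.4]
opening: 0.0529
```

Run:
```python
from mv import *
plan([.5361,-.0228,.019],.072)
for n in('scene','top'):
    a=np.mean([arm.capture(n).astype(float) for _ in range(4)],0)[...,::-1]; np.save(f'/tmp/{n}_p.npy',a)
    im=a.astype(np.uint8); c=im[110:220,150:290] if n=='scene' else im[140:245,290:400]
    cv2.imwrite(f'pics/p{n}.png',cv2.resize(c,None,fx=5.5,fy=5.5,interpolation=cv2.INTER_CUBIC))
```

```text
clock 12.17 p [ 0.5371 -0.023   0.1221] F [ 0.13 -0.61  0.42] T [-0.   -0.11 -0.03] open 0.0529
 toolx [ 0.005 -0.001 -1.   ] tooly [-0.072  0.997 -0.002] toolz [0.997 0.072 0.005] j [-0.26  0.47  1.52 -0.    1.15 -0.34]
 turn units [0.001 0.049 0.017]
 shift units (in turned frame) [ 2.578  0.007 -0.024]
```

View pics/pscene.png

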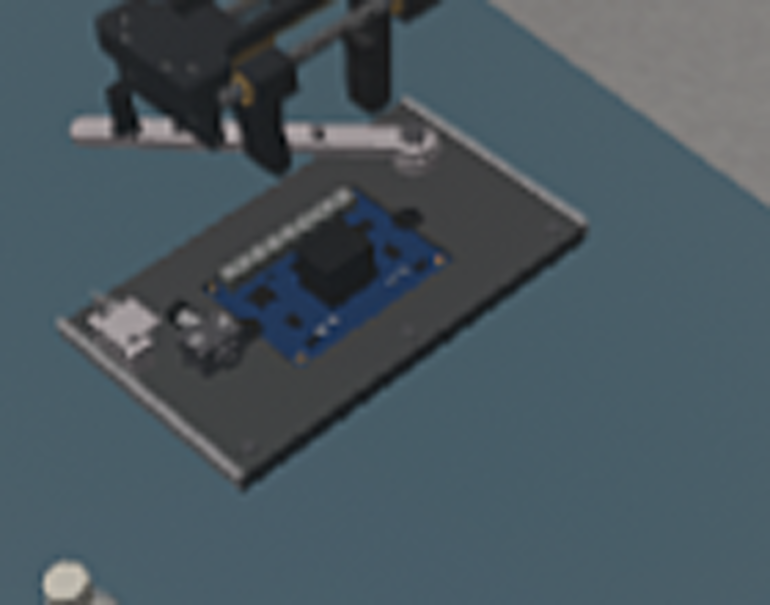

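```bash
python3 - <<'E'
from fit2 import *
A=np.load('/tmp/scene_p.npy')
def ch(A): return gaussian_filter(A[...,0]-A[...,2],.6)
for z in (.009,.0102): fit2(ch(A),'scene',rects(.11,.08,z,{'E':(-1,no),'W':(-1,no),'N':(-1,no)}),[.5363,-.0307,.072],win=3)
for n,pin,p in(('top',(.4447,-.0709),.074),('scene',(.4438,-.0693),.0703)):
    A=np.load(f'/tmp/{n}_avg.npy'); g=gaussian_filter(A.mean(2),.6)
    a=p-.82; c=np.array(pin)+.085*np.array([np.cos(a),np.sin(a)])
    q=fit2(g,n,rects(.10,.016,.030,{'N':(-1,no),'S':(-1,no)}),[*c,a],win=3)
    d=np.array([np.cos(q[2]),np.sin(q[2])]); v=np.array(pin)-q[:2]; print('theta',p-q[2],'perp offset of pin mm',1000*(v[1]*d[0]-v[0]*d[1]))
    k=np.array(pin)+.165*d; print('knob',k)
    im=cv2.resize(A.astype(np.uint8),None,fx=8,fy=8,interpolation=cv2.INTER_CUBIC)
    for z in(.03,.06):
        ring=[np.r_[k+.007*np.array([np.cos(t),np.sin(t)]),z] for t in np.linspace(0,6.28,30)]
        cv2.polylines(im,[np.int32((w2p(n,ring)+.5)*8)],True,(0,0,255))
    x,y=(w2p(n,[np.r_[k,.04]])[0]*8).astype(int); cv2.imwrite(f'pics/kn{n}.png',im[y-200:y+200,max(x-200,0):x+200])
E
python3 -c "
import cv2,numpy as np
cv2.imwrite('pics/kn.png',np.hstack([cv2.imread('pics/kntop.png'),cv2.imread('pics/knscene.png')]))"
```

```text
scene [ 0.5351 -0.0322  0.0668] rms 0.33 [(35, -0.04), (36, -0.11), (39, 0.01)]
scene [ 0.5357 -0.0312  0.0672] rms 0.34 [(35, -0.02), (36, -0.08), (39, 0.01)]
top [ 0.5102 -0.1349 -0.7749] rms 0.28 [(40, -0.2), (40, -0.18)]
theta 0.8489229139594038 perp offset of pin mm -0.09443064980116378
knob [ 0.56258837 -0.18634407]Traceback (most recent call last):
  File "<stdin>", line 8, in <module>
  File "fit2.py", line 33, in fit2
    s=least_squares(r,pose if fix is None else pose[:2],loss='soft_l1',f_scale=.3)
    return func(*args, **kwargs)
    vector_fun = VectorFunction(
        fun_wrapped,
    ...<6 lines>...
        workers=workers
    )
    self._update_fun()
    ~~~~~~~~~~~~~~~~^^
    self.f = self.fun_wrapped(xp_copy(self.x))
             ~~~~~~~~~~~~~~~~^^^^^^^^^^^^^^^^^
    return np.atleast_1d(self.fun(x))
                         ~~~~~~~~^^^
    return self.f(x, *self.args, **self.kwargs)
           ~~~~~~^^^^^^^^^^^^^^^^^^^^^^^^^^^^^^
  File "fit2.py", line 32, in r
    return ((w2p(n,np.c_[P[:,:2]@Rz(p[2]).T+p[:2],P[:,2]])-U)*Nn).sum(1)
                         ~^^^^^^
IndexError: too many indices for array: array is 1-dimensional, but 2 were indexed
[ WARN:0@0.033] global loadsave.cpp:275 findDecoder imread_('pics/knscene.png'): can't open/read file: check file path/integrity
Traceback (most recent call last):
ValueError: all the input arrays must have same number of dimensions, but the array at index 0 has 3 dimension(s) and the array at index 1 has 1 dimension(s)
```

```bash
cat >> mv.py <<'E'
PIN=np.array([.4443,-.0701]); YAW=.072
def kp(th,s,z,r=.165):
    a=YAW-th; d=np.array([np.cos(a),np.sin(a)]); n=np.array([-d[1],d[0]])
    return np.r_[PIN+r*d-s*n,z],a
E
python3 - <<'E'
from mv import *
t,a=kp(.849,.04,.12); print(t,a); plan(t,a)
E
```

```text
[ 0.53390259 -0.21430949  0.12      ] -0.777
clock 12.57 p [ 0.5358 -0.0228  0.1186] F [ 0.17 -0.23 -0.22] T [-0.05 -0.09  0.04] open 0.0526
 toolx [-0.001  0.    -1.   ] tooly [-0.072  0.997  0.   ] toolz [ 0.997  0.072 -0.001] j [-0.26  0.48  1.52 -0.    1.15 -0.34]
 turn units [ 8.49e+00 -1.20e-02  1.00e-03]
 shift units (in turned frame) [-0.036 -3.448  3.323]
```

>>> step_arm(increments=[[0,0,-0.3,0,1,0,0],[0,0,-0.4,0,1,0,0],[0,0,-0.4,0.1,1,0,0],[0,0,-0.4,0.1,1,0,0],[0,0,-0.4,0.2,1,0,0],[0,0,-0.4,0.2,1,0,0],[0,0,-0.4,0.2,1,0,0],[0,0,-0.3,0.2,1,0,0],[0,0,-0.2,0.2,0.5,0,0],[0,0,0,0,0,0,0],[0,0,0,0,0,0,0],[0,0,0,0,0,0,0]])

```text
clock: 13.57
position: [0.5405, -0.1621, 0.1189]
orientation: [-3.09, 1.57, 2.418]
ft_force: [-0.4, 0.4, -0.4]
opening: 0.0002
```

Run:
```python
from mv import *
t,a=kp(.849,.04,.12); print(t,a); plan(t,a)
```

```text
[ 0.53390259 -0.21430949  0.12      ] -0.777
clock 13.57 p [ 0.5405 -0.1621  0.1189] F [-0.44  0.36 -0.45] T [ 0.02  0.   -0.01] open 0.0002
 toolx [-0.001  0.    -1.   ] tooly [ 0.7    0.714 -0.   ] toolz [ 0.714 -0.7   -0.001] j [-0.5   0.52  1.44  0.    1.18  0.27]
 turn units [ 0.01  -0.007  0.   ]
 shift units (in turned frame) [-0.027 -1.046  0.797]
```

>>> step_arm(increments=[[0,0,-0.3,0.2,0,0,0],[0,0,-0.3,0.3,0,0,0],[0,0,-0.3,0.2,0,0,0],[0,0,-0.15,0.1,0,0,0],[0,0.2,0,0,0,0,0],[0,0.4,0,0,0,0,0],[0,0.4,0,0,0,0,0],[0,0.4,0,0,0,0,0],[0,0.3,0,0,0,0,0],[0,0.2,0,0,0,0,0],[0,0.05,0,0,0,0,0],[0,0,0,0,0,0,0],[0,0,0,0,0,0,0]])

```text
clock: 14.65
position: [0.5342, -0.2152, 0.0416]
orientation: [0.233, 1.57, -0.545]
ft_force: [0.7, 0.8, -0.7]
opening: 0.0006
```

Run:
```python
from mv import *
t,a=kp(.849,.018,.04); print(t,a); plan(t,a)
for n in('scene','top'):
    im=arm.capture(n)[...,::-1]; c=im[100:190,130:260] if n=='scene' else im[140:245,300:440]
    cv2.imwrite(f'pics/q{n}.png',cv2.resize(c,None,fx=5,fy=5,interpolation=cv2.INTER_CUBIC))
```

```text
[ 0.54932775 -0.19862304  0.04      ] -0.777
clock 14.65 p [ 0.5342 -0.2152  0.0416] F [ 0.72  0.76 -0.67] T [ 0.    0.01 -0.02] open 0.0006
 toolx [ 0.001 -0.    -1.   ] tooly [0.702 0.713 0.   ] toolz [ 0.713 -0.702  0.001] j [-0.59  0.63  1.49  0.    1.02  0.19]
 turn units [-0.007  0.007 -0.002]
 shift units (in turned frame) [ 0.04  0.56 -0.02]
```

View pics/qscene.png

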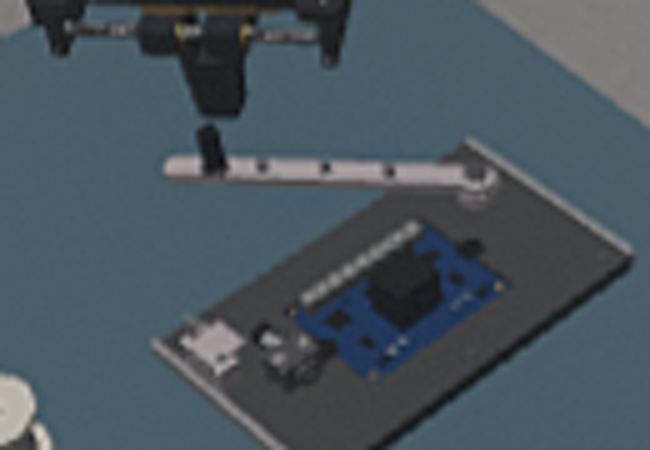

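View pics/qtop.png

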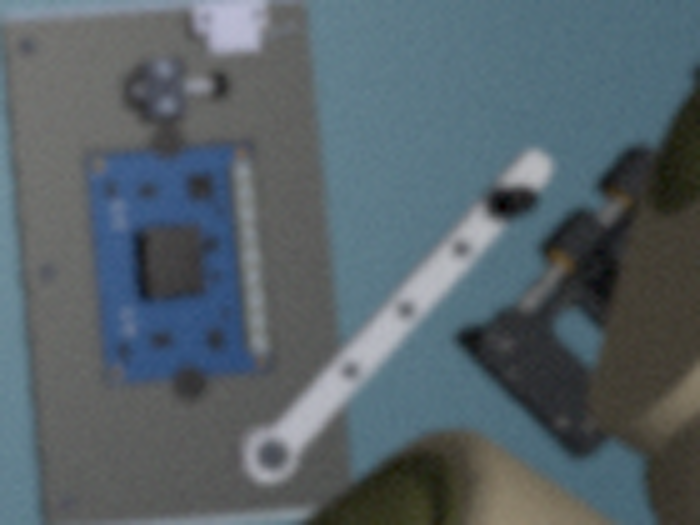

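>>> step_arm(increments=[[0,0.02,0.15,-0.02,0,0,0],[0,0,0.2,0,0,0,0],[0,0,0.15,0,0,0,0],[0,0,0.05,0,0,0,0],[0,0,0.05,0,0,0,0]])

```text
clock: 15.17
position: [0.5507, -0.1969, 0.0404]
orientation: [0.075, 1.571, -0.703]
ft_force: [0.6, 0.5, -0.6]
opening: 0.0001
```

>>> step_arm(increments=[[0,0,0.1,0.01,-0.25,0,0],[0,0,0.2,0.01,-0.5,0,0],[0,0,0.2,0.01,-0.5,0,0],[0,0,0.2,0.01,-0.5,0,0],[0,0,0.2,0.01,-0.5,0,0],[0,0,0.1,0.01,-0.25,0,0],[0,0,0,0,0,0,0]])

```text
clock: 15.75
position: [0.5775, -0.1674, 0.0404]
orientation: [0.376, 1.571, -0.15]
ft_force: [0.6, -0.4, 0.7]
opening: 0.0003
```

```bash
cat >> mv.py <<'E'
def where():
    s,p,R=st(); M=R.as_matrix(); h=np.arctan2(M[1,2],M[0,2]); v=p[:2]-PIN
    z=M[:2,2]; y=M[:2,1]
    r=np.hypot(*v); phi=YAW-np.arctan2(v[1],v[0])
    # theta for contact offset s
    th=phi-np.arcsin(.016/ r)
    F=np.array(s['ft_force']); print('clock %.2f p %s heading-theta %.4f  contact-theta(s=16) %.4f  radial %.4f along-y off %.4f  F_y %.2f F_z %.2f Fup %.2f'%(s['clock'],np.round(p,4),YAW-h,th,v@z,v@y,F[:2]@y,F[:2]@z,F[2]))
E
python3 - <<'E'
from mv import *
where()
for n in('scene','top'):
    im=arm.capture(n)[...,::-1]; c=im[100:190,130:260] if n=='scene' else im[140:245,300:440]
    cv2.imwrite(f'pics/r{n}.png',cv2.resize(c,None,fx=5,fy=5,interpolation=cv2.INTER_CUBIC))
E
```

```text
clock 15.75 p [ 0.5775 -0.1674  0.0404] heading-theta 0.5981  contact-theta(s=16) 0.6056  radial 0.1640 along-y off -0.0172  F_y -0.04 F_z 0.71 Fup 0.75
```

View pics/rscene.png

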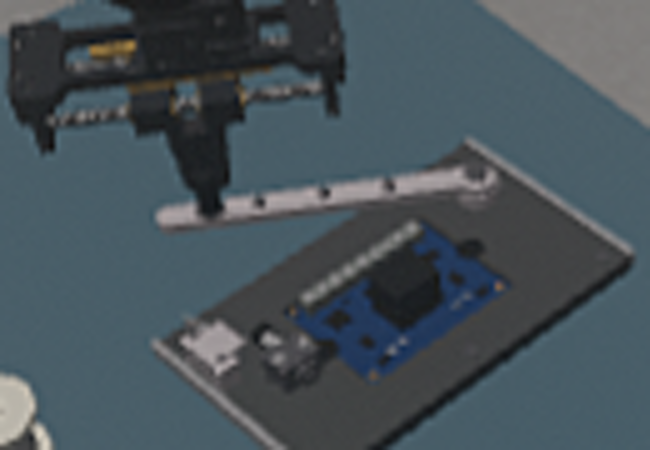

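View pics/rtop.png

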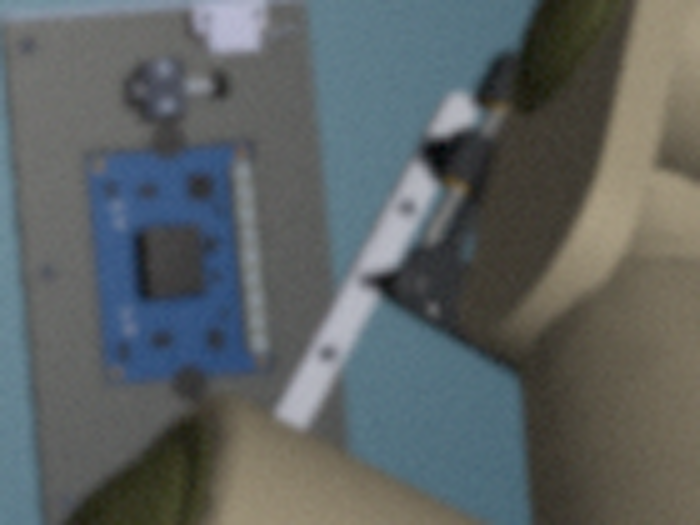

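>>> step_arm(increments=[[0,0,0.1,0.02,-0.25,0,0],[0,0,0.2,0.02,-0.5,0,0],[0,0,0.2,0.02,-0.5,0,0],[0,0,0.2,0.02,-0.5,0,0],[0,0,0.2,0.02,-0.5,0,0],[0,0,0.2,0.02,-0.5,0,0],[0,0,0.2,0.02,-0.5,0,0],[0,0,0.2,0.02,-0.5,0,0],[0,0,0.1,0,-0.25,0,0]])

```text
clock: 16.6
position: [0.605, -0.11, 0.0403]
orientation: [-0.993, 1.571, -1.118]
ft_force: [0.1, -1.9, -0.8]
opening: 0.0004
```

Run:
```python
from mv import *
where()
```

```text
clock 16.60 p [ 0.605  -0.11    0.0403] heading-theta 0.1969  contact-theta(s=16) 0.2186  radial 0.1645 along-y off -0.0196  F_y -1.84 F_z 0.38 Fup -0.80
```

>>> step_arm(increments=[[0,0,0,0,0,0,0],[0,0,0.05,0,-0.12,0,0],[0,0,0.05,0,-0.12,0,0]])

```text
clock: 16.85
position: [0.6054, -0.107, 0.0404]
orientation: [-0.57, 1.57, -0.674]
ft_force: [0.8, -1.0, -0.0]
opening: 0.0005
```

Run:
```python
from mv import *
where()
```

```text
clock 16.85 p [ 0.6054 -0.107   0.0404] heading-theta 0.1762  contact-theta(s=16) 0.2000  radial 0.1641 along-y off -0.0199  F_y -0.90 F_z 0.92 Fup -0.01
```

>>> step_arm(increments=[[0,0,0.1,0.01,-0.25,0,0],[0,0,0.1,0.01,-0.25,0,0],[0,0,0.1,0.01,-0.25,0,0],[0,0,0.1,0.01,-0.25,0,0],[0,0,0,0,0,0,0],[0,0,0,0,0,0,0]])

```text
clock: 17.35
position: [0.6078, -0.0902, 0.0403]
orientation: [2.551, 1.57, 2.547]
ft_force: [-0.1, 0.0, 0.1]
opening: 0.0006
```

Run:
```python
from mv import *
where()
```

```text
clock 17.35 p [ 0.6078 -0.0902  0.0403] heading-theta 0.0755  contact-theta(s=16) 0.0968  radial 0.1636 along-y off -0.0195  F_y 0.03 F_z -0.10 Fup 0.09
```

>>> step_arm(increments=[[0,0,0.05,0,-0.2,0,0],[0,0,0.05,0,-0.2,0,0],[0,0,0.05,0,-0.2,0,0],[0,0,0,0,0,0,0],[0,0,0,0,0,0,0]])

```text
clock: 17.77
position: [0.6084, -0.0854, 0.0404]
orientation: [-0.839, 1.569, -0.783]
ft_force: [1.7, -4.2, -2.1]
opening: 0.0004
```

Run:
```python
from mv import *
where()
```

```text
clock 17.77 p [ 0.6084 -0.0854  0.0404] heading-theta 0.0153  contact-theta(s=16) 0.0680  radial 0.1629 along-y off -0.0246  F_y -4.28 F_z 1.42 Fup -2.06
```

>>> step_arm(increments=[[0,0,0.02,0,0,0,0],[0,0,0.02,0,0,0,0],[0,0,0,0,0,0,0]])

```text
clock: 18.02
position: [0.6084, -0.0842, 0.0404]
orientation: [-0.892, 1.568, -0.836]
ft_force: [3.3, -5.3, -2.3]
opening: 0.0004
```

>>> step_arm(increments=[[0,0,0.02,0,0,0,0],[0,0,0,0,0,0,0]])

```text
clock: 18.18
position: [0.6084, -0.0833, 0.0404]
orientation: [-0.822, 1.568, -0.765]
ft_force: [3.2, -5.5, -2.8]
opening: 0.0003
```

>>> step_arm(increments=[[0,0,0.02,0,0,0,0],[0,0,0,0,0,0,0]])

```text
clock: 18.35
position: [0.6085, -0.0825, 0.0404]
orientation: [-0.76, 1.568, -0.704]
ft_force: [2.8, -5.9, -2.2]
opening: 0.0003
```

Run:
```python
from mv import *
where()
```

```text
clock 18.35 p [ 0.6085 -0.0825  0.0404] heading-theta 0.0155  contact-theta(s=16) 0.0498  radial 0.1632 along-y off -0.0216  F_y -6.04 F_z 2.49 Fup -2.19
```

>>> step_arm(increments=[[0,0,0.02,0,0,0,0],[0,0,0,0,0,0,0]])

```text
clock: 18.52
position: [0.6084, -0.0816, 0.0404]
orientation: [-0.722, 1.568, -0.665]
ft_force: [3.9, -4.3, -1.4]
opening: 0.0001
```

>>> step_arm(increments=[[0,0,0.02,0,0,0,0],[0,0,0,0,0,0,0]])

```text
clock: 18.68
position: [0.6084, -0.0808, 0.0405]
orientation: [-0.7, 1.568, -0.643]
ft_force: [4.6, -5.2, -2.7]
opening: 0.0002
```

>>> step_arm(increments=[[0,0,0.02,0,0,0,0],[0,0,0,0,0,0,0]])

```text
clock: 18.85
position: [0.6084, -0.0801, 0.0405]
orientation: [-0.699, 1.568, -0.643]
ft_force: [4.7, -4.5, -2.8]
opening: 0.0008
```

Run:
```python
from mv import *
where()
im=arm.capture('scene')[...,::-1]; cv2.imwrite('pics/v1.png',cv2.resize(im[100:210,140:270],None,fx=6,fy=5.4,interpolation=cv2.INTER_CUBIC))
```

```text
clock 18.85 p [ 0.6084 -0.0801  0.0405] heading-theta 0.0156  contact-theta(s=16) 0.0352  radial 0.1633 along-y off -0.0192  F_y -4.72 F_z 4.46 Fup -2.84
```

View pics/v1.png

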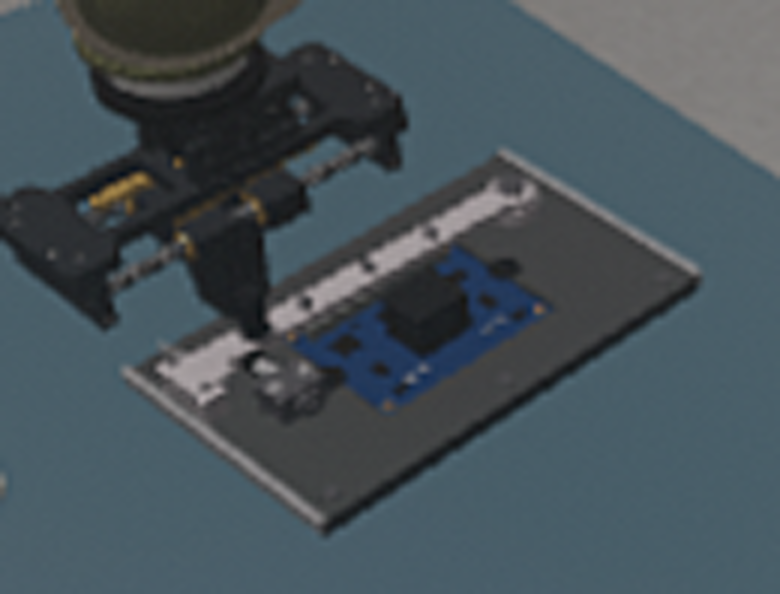

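>>> step_arm(increments=[[0,0.005,0,0.012,0,0,0],[0,0,0.01,0,0,0,0],[0,0,0,0,0,0,0]])

```text
clock: 19.15
position: [0.6085, -0.0796, 0.0404]
orientation: [-0.938, 1.569, -0.882]
ft_force: [2.0, -4.8, -0.3]
opening: 0.0003
```

>>> step_arm(increments=[[0,0,0.02,0,0,0,0],[0,0,0,0,0,0,0]])

```text
clock: 19.32
position: [0.6085, -0.0788, 0.0403]
orientation: [-0.871, 1.569, -0.814]
ft_force: [2.0, -5.4, -0.6]
opening: 0.0004
```

>>> step_arm(increments=[[0,0,0.02,0,0,0,0],[0,0,0,0,0,0,0]])

```text
clock: 19.48
position: [0.6085, -0.078, 0.0403]
orientation: [-0.886, 1.569, -0.83]
ft_force: [2.3, -5.3, -1.5]
opening: 0.0005
```

Run:
```python
from mv import *
where()
```

```text
clock 19.48 p [ 0.6085 -0.078   0.0403] heading-theta 0.0155  contact-theta(s=16) 0.0226  radial 0.1635 along-y off -0.0172  F_y -5.45 F_z 2.01 Fup -1.49
```

>>> step_arm(increments=[[0,0.003,0.02,0.003,0,0,0],[0,0,0,0,0,0,0]])

```text
clock: 19.65
position: [0.6085, -0.0775, 0.0403]
orientation: [-1.069, 1.568, -1.012]
ft_force: [1.6, -6.0, -0.3]
opening: 0.0005
```

>>> step_arm(increments=[[0,0,0.02,0.003,0,0,0],[0,0,0,0,0,0,0]])

```text
clock: 19.82
position: [0.6085, -0.0772, 0.0403]
orientation: [-1.222, 1.568, -1.166]
ft_force: [0.8, -8.6, -0.2]
opening: 0.0009
```

>>> step_arm(increments=[[0,0,0.005,0,0,0,0],[0,0,0,0,0,0,0],[0,0,0,0,0,0,0]])

```text
clock: 20.07
position: [0.6085, -0.0771, 0.0404]
orientation: [-1.214, 1.567, -1.157]
ft_force: [2.0, -9.5, -0.2]
opening: 0.0004
```

Run:
```python
from mv import *
where()
```

```text
clock 20.07 p [ 0.6085 -0.0771  0.0404] heading-theta 0.0156  contact-theta(s=16) 0.0172  radial 0.1636 along-y off -0.0163  F_y -9.55 F_z 1.45 Fup -0.24
```

>>> step_arm(increments=[[0,0,0.004,0,0,0,0],[0,0,0,0,0,0,0],[0,0,0,0,0,0,0],[0,0,0,0,0,0,0]])

```text
clock: 20.4
position: [0.6085, -0.0771, 0.0403]
orientation: [-1.233, 1.567, -1.177]
ft_force: [0.8, -10.7, -0.7]
opening: 0.0005
```

Run:
```python
from mv import *
where()
```

```text
clock 20.40 p [ 0.6085 -0.0771  0.0403] heading-theta 0.0157  contact-theta(s=16) 0.0172  radial 0.1636 along-y off -0.0163  F_y -10.73 F_z 0.21 Fup -0.67
```

Firm against the stop: the force climbed from a plateau of about 5 N to about 10.5 N over under 1 mm. I'll back off straight, then raise.

>>> step_arm(increments=[[0,0,-0.02,0,0,0,0],[0,0,-0.03,0,0,0,0],[0,0,-0.1,0,0,0,0],[0,0,-0.3,0,0,0,0],[0,0,-0.3,0,0,0,0],[0,0,-0.2,0,0,0,0],[0,0,0,0,0,0,0],[0,-0.3,0,0,0,0,0],[0,-0.5,0,0,0,0,0],[0,-0.5,-0.3,0,0,0,0],[0,-0.5,-0.5,0,0,0,0],[0,-0.5,-0.6,0,0,0,0],[0,-0.5,-0.6,0,0,0,0],[0,0,-0.6,0,0,0,0],[0,0,-0.6,0,0,0,0],[0,0,-0.6,0,0,0,0],[0,0,-0.5,0,0,0,0],[0,0,-0.2,0,0,0,0],[0,0,0,0,0,0,0],[0,0,0,0,0,0,0]])

```text
clock: 22.07
position: [0.6202, -0.2921, 0.1518]
orientation: [2.062, 1.57, 2.117]
ft_force: [0.7, 0.8, -0.7]
opening: 0.0007
```

Run:
```python
from fit2 import *
from mv import where
where()
for n in('scene','top'):
    a=np.mean([arm.capture(n).astype(float) for _ in range(4)],0)[...,::-1]; np.save(f'/tmp/{n}_e.npy',a)
    im=a.astype(np.uint8); c=im[110:220,150:290] if n=='scene' else im[130:250,290:400]
    cv2.imwrite(f'pics/e{n}.png',cv2.resize(c,None,fx=5.5,fy=5,interpolation=cv2.INTER_CUBIC))
    cv2.imwrite(f'pics/full{n}.png',im)
n='top';A=np.load('/tmp/top_e.npy');g=gaussian_filter(A.mean(2),.6)
pin=np.array((.4447,-.0709));c=pin+.085*np.array([np.cos(.06),np.sin(.06)])
try:
    q=fit2(g,n,rects(.10,.016,.030,{'N':(-1,no),'S':(-1,no)}),[*c,.06],win=3); print('theta',.074-q[2])
except Exception as e: print(e)
```

```text
clock 22.07 p [ 0.6202 -0.2921  0.1518] heading-theta 0.0161  contact-theta(s=16) 0.9164  radial 0.1632 along-y off -0.2315  F_y 0.72 F_z 0.69 Fup -0.68
top [ 0.5329 -0.0655  0.0538] rms 0.28 [(40, -0.24), (40, -0.23)]
theta 0.020241584710470648
```

View pics/escene.png

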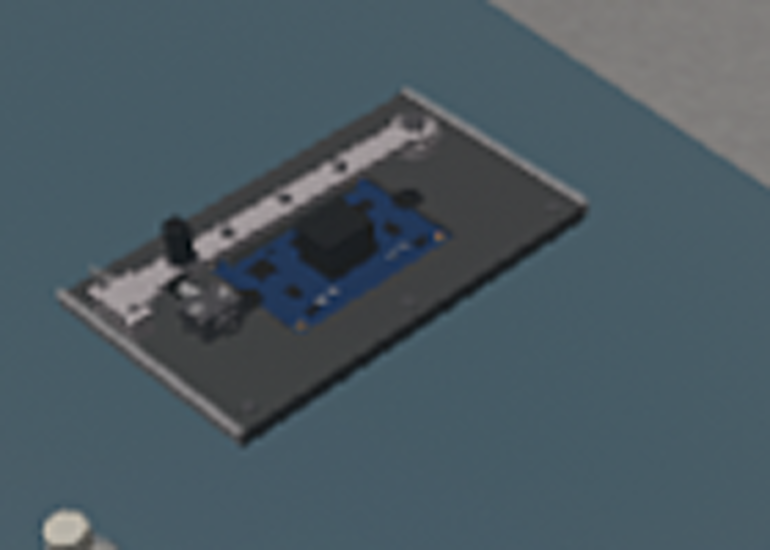

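View pics/etop.png

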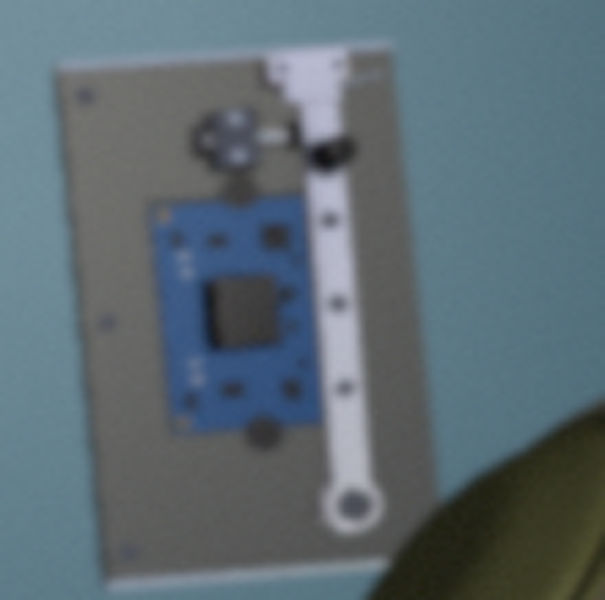

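View pics/fulltop.png

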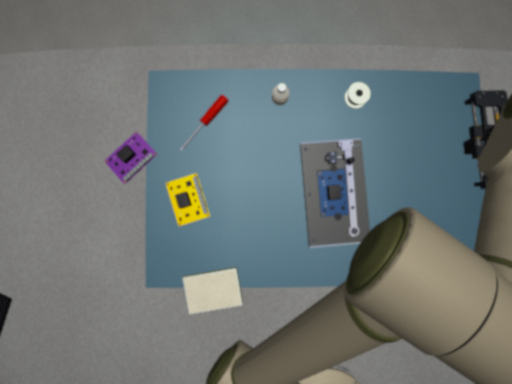

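Run:
```python
from station import arm
print(arm.close_job(), arm.read_state()['clock'])
```

```text
the job is handed in; nothing more can be done
the job is handed in; nothing more can be done
```

I loaded the blue board into the carrier, closed the hold-down bar up to its stop, and handed the job in at about 22.5 s of the 67 s.

- **Board:** I gripped it by the transformer and lowered it into the pocket with the terminal strip on the bar side. It touched the ledge at the height I had predicted, TCP z = 18.9 mm. My image fit afterwards put it about 0.8 mm from the pocket's centre, within the 1.5 mm of play. I pressed about 8 N beyond the board's weight, which is a little more than it needed.
- **Bar:** I pushed it by the knob with the fingers shut. The catch dragged at about 5 N. The force then climbed steeply to about 10.5 N on the knob, and I backed off there. Allowing for the drag, I estimate the stop took about 5 N.
- **Last checks:** After the arm withdrew, the picture showed the bar against the buffer at about 0.020 rad. While pushing I had measured 0.017 rad, which agrees within the measuring error. The board looked seated and the other things were where they had been.
- **Disagreements:** The two cameras differed by 1–2 mm in absolute position, so I averaged them. Friction on the knob briefly put about 4.5 N of sideways force on the fingers during the push. I eased that before pressing on to the stop.

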